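# Book in the storage sticks and hold the scanner on the tray's bar code

### The arm

A 7-joint arm with a two-finger parallel gripper is mounted at the origin on the work surface. World frame = base frame: x ahead of the robot, y to its left, z up, the work surface at z = 0. Lengths are in mm, angles in rad, forces in N, time in s.
With the tool pointing down it reaches from about 400 to 850 mm from the base axis. Payload 4.5 kg.
Tool frame: the origin (TCP) lies midway between the tips of the shut fingers; the grasp point (between the pads) lies 19 mm behind it; z points along the fingers, y is the direction in which the jaws open and shut (so a half turn about z gives the same grasp; the last joint's range is limited). The gripper opens to 88 mm and grips with 3 to 60 N. Pads are 18 mm wide; open, the fingers measure 123 mm over their backs; the gripper's body (75 mm by 187 mm) begins 45 mm behind the grasp point.
Start: joints at [1.209, 0.689, -0.195, 1.565, 0.157, 0.902, -0.215], TCP at [240.997, -576.692, 238.743] pointing down, gripper open.
Joint ranges: [-3.01, 3.01], [-0.46, 2.08], [-1.47, 1.51], [0.13, 2.56], [-1, 4.14], [0.04, 2.09], [-2.66, 2.66]. Speed limits (rad/s): [2.57, 2.57, 3.14, 3.14, 3.14, 3.14, 3.14].

### API

Orientations are given as a unit quaternion [x, y, z, w].
In Python, from bench import observe, camera, camera_params, sign_off gives the robot as it stands. The module is installed in compiled form; this text tells all that it offers.
- The arm moves only by the shell command python3 -m jog 'ROWS'. ROWS is JSON, a list of rows, each an object with "rot": the turn, a rotation vector about the tool's x, y, z in rad, a list of three; "xyz": the shift along the tool's x, y, z in cm, a list of three; "fingers": the closure, from 0 (fully open) to 1 (shut). A call has 1 to 10 rows; each row shifts and turns the commanded pose from where the row before left it, along the tool's axes as they then stand; what a row does not reach is not made up. A row lasts 1/12 s, in which the tool goes at most 41.7 mm and 7.16 degrees, less where a joint would pass 70% of its speed; a pose out of reach is approached as far as the arm can. A call with a gripper value outside its range is refused whole. The fingers move at their own pace and stop on an object; the grip force is fixed at half the most. Time passes only in rows, so rows that do not move let the fingers close. It gives the time, the measured TCP pose, the force and the opening at its end, in the units of the state.
- observe(): the state, without advancing time (a new reading comes with each control period).
- camera(name): name is "scene" or "side" or "wrist"; returns the picture (400x640x3 uint8, red, green, blue); there is no depth.
- camera_params(name): a dict with "intrinsics" (3x3 intrinsics, pixels), "k1" (the pictures are not rectified: a ray, as slopes to the right and down, at radius r is drawn at 1 + k1 r^2 times it, then the intrinsics apply), "pose" (4x4, takes a point from camera to world coordinates); the wrist camera has in their place "T_tool_cam" (4x4, takes a point from camera to tool coordinates, whose origin is the TCP and whose axes are the flange's). Camera axes: x right, y up, looking along -z (the intrinsics and any distortion apply to the point x, -y, -z); pixel columns grow to the right and rows downward; lengths in mm; the calibration is good to about 2 mm. A picture is of the moment at which its call begins: read the wrist's pose just before it. camera_params takes no time and is no camera call.
- sign_off(): hands the job in, once; it reports no verdict.
The state is a dict: "time_s": time; "joint_positions": joint angles; "qd": joint speeds; "tau": joint torques, N m; "tool_pos": TCP position; "tool_rot": TCP orientation; "contact_force": force on the tool from outside, world axes, zero at the start; "wrist_torque": the same for the moment, N m; "grip_width": finger opening in mm.
Only numpy, scipy, OpenCV 4.12 (cv2) and the standard library are available. Lean on these libraries where they do the work, as an engineer would, in place of code of your own. Each camera call takes 0.05 s, during which the arm holds its last target.

### The job

Book in the two loose storage sticks lying on the black mat: gently lay the finned solid-state drive and the USB stick in the tray, each in the compartment that already holds one of its own kind, and leave everything else on the bench where it is. Then draw the cordless bar-code scanner up out of its charging cradle, tip its window down by 45 degrees or somewhat more, and aim it at the middle of the bar code on the tray's front ledge from 10 to 20 cm away. The job ends while you hold the scanner like that, still and clear of everything: do not put it down or let it go.

Things in the scene. Friction and masses are not known exactly. Their poses are not given: they have to be found in the camera images.
- ssd: Loose solid-state drive stick in a finned bare-aluminium heat sink, lying flat on the mat, fins up: 70 x 24 mm and 12 mm high, with a 10 mm stub of thin circuit board at the +x end (80 mm over all). Origin: centre of the underside, 5 mm from the sink's middle towards the stub; x along its length, z up. About 35 g.
- usb: Loose USB stick, lying flat on the mat: white plastic body 42 x 20 mm, 10 mm high, with a bare steel plug 12 mm wide sticking out 16 mm at the +x end. Origin: centre of the plastic body's underside; x along its length, z up. About 20 g.
- tray_ssd: Another finned solid-state drive exactly like ssd, loose in one compartment of the tray, lying crosswise near the compartment's far (+x) end. It shows which compartment is for these drives; either side is possible.
- tray_usb: Another USB stick exactly like usb, loose in the other compartment of the tray, lying crosswise near its far (+x) end. It shows which compartment is for USB sticks.
- tray: Grey open tray fixed on the mat, left or right: 160 mm along x, 225 along y, walls 35 high and 4 thick, floor 4 thick. A divider 30 mm high at y = 0 makes two compartments, 152 x 106 mm inside, centred at y = +55 and -55 mm; the near half (x < 0) of each is empty. On the near (-x) side a level label ledge, 50 x 150 mm, 20 mm high. Origin: centre of the compartment box's underside.
- barcode (a point): Middle of the bar code, black bars on white paper (76 x 28 mm), facing up on the tray's front ledge, at (-105, 0, 21) mm in the tray's frame; axes as the tray's.
- cradle: Dark grey charging cradle fixed on the mat, on the other side from the tray: foot 115 x 95 mm, 15 mm high, with an upright pocket 60 x 56 mm outside, 42 x 38 mm inside, open upwards: rim 75 mm and floor 22 mm above the cradle's underside. Origin: centre of the underside, under the pocket; z up.
- scanner: Light grey pistol-shaped bar-code scanner, about 170 g, loose in the cradle. Origin: centre of the handle's foot; z up the handle (34 x 30 mm, z 0 to 105 mm). Head: z 105 to 149, x -50 to +46, flat sides 54 mm apart in y, can be gripped across from above. Looks along its own -x, level and towards the robot while in the cradle. 4 mm play in the pocket; comes out straight up, 53 mm to be free.
- window (a point): Middle of the scanner's window, at (-50, 0, 127) mm in the scanner's frame; axes as the scanner's: -x is the direction in which it looks.
- bench_mat: Black bench mat, fixed flat on the table, 500 mm along x and 900 mm along y, 2 mm thick; all the task's things stand on it. Origin: centre of its underside, on the table top.
- screw_tin: Bystander: small round metal tin, 33 mm across and 22 mm high, on the mat between the two loose sticks. Origin: centre of the underside.
- small_drive: Bystander: small hard drive lying flat, 70 x 100 mm, 9.5 mm high, towards the mat's far edge. Origin: centre of the underside.
- large_drive: Bystander: large hard drive lying flat, 102 x 147 mm, 26 mm high, towards the mat's far edge on the right. Origin: centre of the underside.
- memory_module: Bystander: green memory module lying flat, 30 x 133 mm, 4 mm thick, towards the mat's far edge on the left. Origin: centre of the underside.
- screwdriver: Bystander: small precision screwdriver, 143 mm long, 11 mm thick, lying crosswise towards the mat's far edge. Origin: on the underside, near its middle; x along it towards the blade.
Not all that is in view belongs to the job. What is shaped like the ssd but turquoise is not meant.

How it is judged:
By the outcome, as a careful person would: the job done as asked, in the order asked, and still so for the second after the job is handed in, while the arm keeps its last pose, push and grip.
It also fails if it takes over 67 s, if anything falls off the work surface, if the arm or the gripper's body presses on something with over 40 N, if the wrist force passes 120 N, or if a joint passes its speed limit or range.

## Working session

There is one attempt and no reset: what is moved stays moved. The work goes in short steps, Python scripts to look and compute and a shell command to move; the robot and the scene stay as the last step left them, time stands still between calls to the robot, and variables do not carry over. Pictures are saved under pics/ and viewed, and the job is handed in when it is done.

```bash
mkdir -p pics; ls; python3 - <<'E'
from bench import observe, camera, camera_params
import cv2
print(observe())
for n in ("scene","side","wrist"):
    p=camera_params(n); print(n,p)
    cv2.imwrite(f"pics/{n}0.png",camera(n)[:,:,::-1])
E
```

```text
pics
{'time_s': 0.0, 'joint_positions': array([ 1.20878742,  0.68997373, -0.19448419,  1.56633355,  0.15731312,
        0.90247674, -0.2150914 ]), 'qd': array([-0.00116511, -0.00022388, -0.00012506,  0.00110285, -0.00033736,
       -0.00124575,  0.00137473]), 'tau': array([-3.76724065e-04, -5.27558291e+01, -1.26694813e+00, -1.53428096e+01,
       -5.26614860e-02,  6.54770178e-03,  1.70013332e-04]), 'tool_pos': array([ 240.67004517, -576.13240617,  237.91845785]), 'tool_rot': array([ 9.80472792e-01,  1.96652721e-01, -2.53493639e-04, -8.63944408e-04]), 'contact_force': array([ 0.00527858,  0.13541578, -0.56901158]), 'wrist_torque': array([-0.01938698,  0.01875748,  0.03532234]), 'grip_width': 88.08679205193873}
scene {'intrinsics': array([[413.27272836,   0.        , 314.39839911],
       [  0.        , 413.27272836, 198.62561228],
       [  0.        ,   0.        ,   1.        ]]), 'k1': 0.01394029341711024, 'pose': array([[ 5.79672039e-01, -5.87349394e-01,  5.64801750e-01,
         1.10090911e+03],
       [ 8.14546338e-01,  3.98758453e-01, -4.21314561e-01,
        -3.72859250e+02],

[... 584 characters left out ...]
99652e-01,  8.01028615e-01,
         8.18679376e+02],
       [ 0.00000000e+00,  0.00000000e+00,  0.00000000e+00,
         1.00000000e+00]])}
wrist {'intrinsics': array([[341.64738525,   0.        , 319.1858575 ],
       [  0.        , 341.64738525, 199.54316476],
       [  0.        ,   0.        ,   1.        ]]), 'k1': -0.06855481720398143, 'T_tool_cam': array([[ 1.32255276e-03,  9.47195864e-01,  3.20652842e-01,
         8.37241169e+01],
       [ 9.99998803e-01, -1.51035946e-03,  3.36984557e-04,
        -1.44916169e+00],
       [ 8.03491433e-04,  3.20652013e-01, -9.47196728e-01,
        -1.47622200e+02],
       [ 0.00000000e+00,  0.00000000e+00,  0.00000000e+00,
         1.00000000e+00]])}
```

View pics/scene0.png

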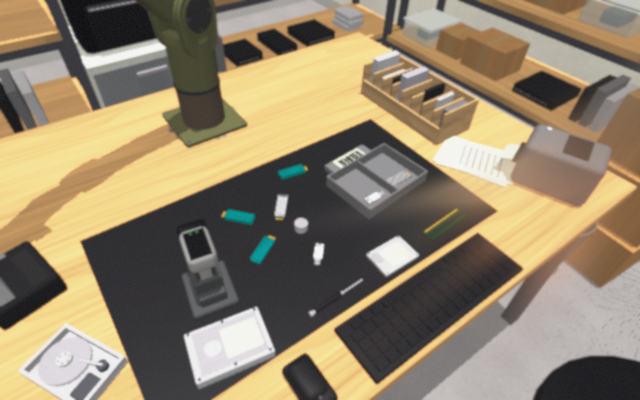

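View pics/side0.png

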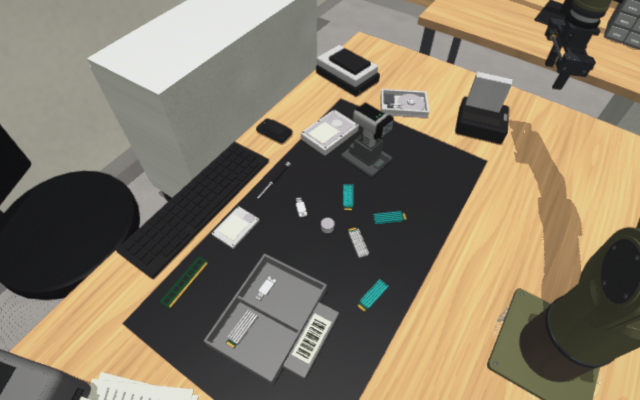

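View pics/wrist0.png

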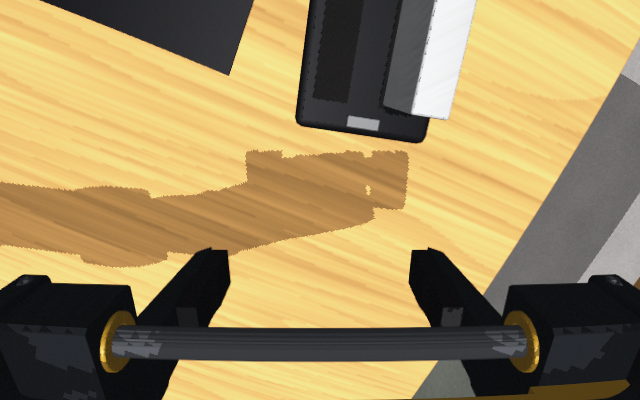

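```bash
cat > h.py <<'E'
import numpy as np, cv2
from scipy.spatial.transform import Rotation as R
from bench import observe, camera, camera_params
def campose(n,st=None):
    p=camera_params(n)
    if n!='wrist': return p,p['pose']
    st=st or observe()
    T=np.eye(4);T[:3,:3]=R.from_quat(st['tool_rot']).as_matrix();T[:3,3]=st['tool_pos']
    return p,T@p['T_tool_cam']
def ray(n,uv,st=None):
    p,T=campose(n,st);K=p['intrinsics'];uv=np.atleast_2d(np.asarray(uv,float))
    d=cv2.undistortPoints(uv[:,None],K,np.array([p['k1'],0,0,0.]))[:,0]
    D=np.c_[d[:,0],-d[:,1],-np.ones(len(d))]@T[:3,:3].T
    return T[:3,3],D
def plane(n,uv,z,st=None):
    o,D=ray(n,uv,st); return o+D*((z-o[2])/D[:,2])[:,None]
def tri(n1,u1,n2,u2):
    o1,d1=ray(n1,u1);o2,d2=ray(n2,u2);d1=d1[0];d2=d2[0]
    A=np.c_[d1,-d2];s=np.linalg.lstsq(A,o2-o1,rcond=None)[0]
    a=o1+s[0]*d1;b=o2+s[1]*d2;return (a+b)/2,np.linalg.norm(a-b)
def proj(n,P,st=None):
    p,T=campose(n,st);K=p['intrinsics'];P=np.atleast_2d(P)
    c=(P-T[:3,3])@T[:3,:3];c=c*[1,-1,-1]
    return cv2.projectPoints(c[:,None],np.zeros(3),np.zeros(3),K,np.array([p['k1'],0,0,0.]))[0][:,0]
E
python3 - <<'E'
from h import *
im=cv2.imread('pics/side0.png');im2=cv2.imread('pics/scene0.png')
cv2.imwrite('pics/s1.png',cv2.resize(im[180:400,190:410],None,fx=2.7,fy=2.7,interpolation=cv2.INTER_CUBIC))
cv2.imwrite('pics/s2.png',cv2.resize(im2[130:300,160:440],None,fx=2.8,fy=2.8,interpolation=cv2.INTER_CUBIC))
cv2.imwrite('pics/s3.png',cv2.resize(im[80:190,310:450],None,fx=5,fy=5,interpolation=cv2.INTER_CUBIC))
E
```

```text
(no output)
```

View pics/s1.png

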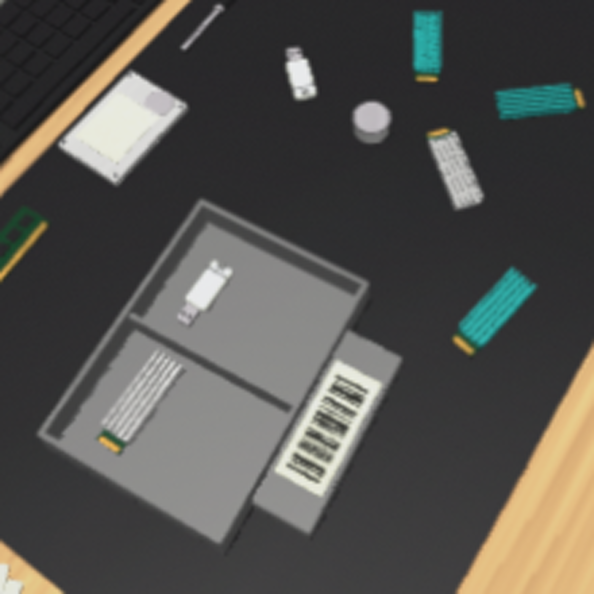

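View pics/s2.png

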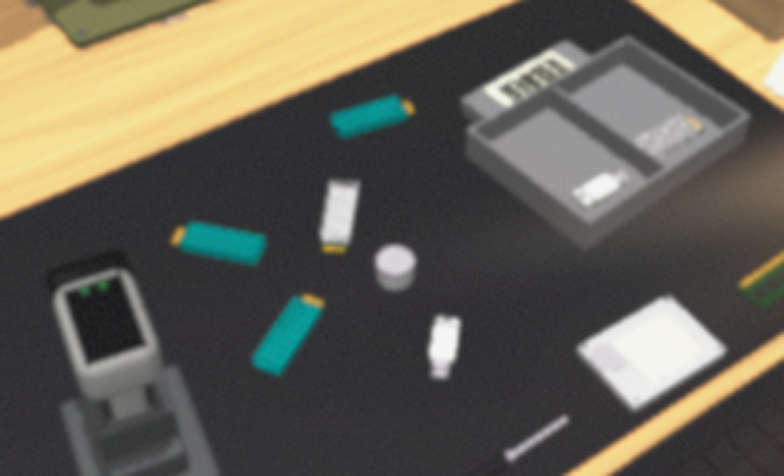

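View pics/s3.png

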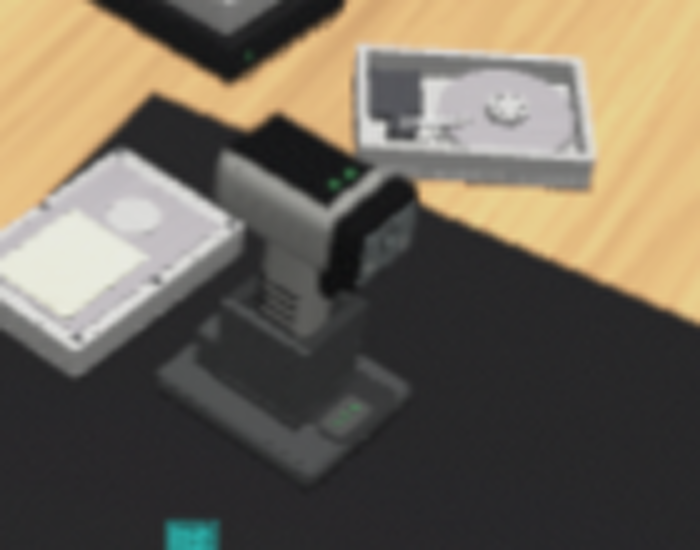

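```bash
python3 - <<'E'
from h import *
def up(n,uvs,s,o): return np.array([[ (u+.5)/s-.5+o[0], (v+.5)/s-.5+o[1]] for u,v in uvs])
def rect(n,box,z,thr=120,tag=''):
    im=cv2.imread(f'pics/{n}0.png');x0,y0,x1,y1=box
    c=im[y0:y1,x0:x1];m=(c.min(2)>thr).astype(np.uint8)
    cs,_=cv2.findContours(m,cv2.RETR_EXTERNAL,cv2.CHAIN_APPROX_NONE)
    k=max(cs,key=cv2.contourArea)
    ys,xs=np.nonzero(cv2.drawContours(np.zeros_like(m),[k],-1,1,-1))
    P=plane(n,np.c_[xs+x0,ys+y0],z)[:,:2].astype(np.float32)
    r=cv2.minAreaRect(P);b=cv2.boxPoints(r)
    e=b[1]-b[0];f=b[2]-b[1];e=e if np.hypot(*e)>np.hypot(*f) else f
    print(tag,n,'c',np.round(r[0],1),'size',np.round(r[1],1),'longaxis deg',round(np.degrees(np.arctan2(e[1],e[0])),1),len(P))
rect('side',(340,222,380,262),13,100,'ssd');rect('scene',(270,190,295,222),13,100,'ssd')
rect('side',(290,190,318,222),11,100,'usb');rect('scene',(308,238,330,270),11,100,'usb')
rect('side',(225,300,262,350),17,100,'tssd')
rect('side',(250,270,280,302),15,120,'tusb');rect('scene',(360,185,390,210),15,120,'tusb')
# tray rim corners z=37 side
s=up('side',[(201,202),(40,436),(224,545),(368,284)],2.7,(190,180))
P=plane('side',s,37);print('rim side',np.round(P[:,:2],1),P.mean(0))
l=up('side',[(344,360),(275,470),(322,496),(383,378)],2.7,(190,180))
P=plane('side',l,23);print('label side',np.round(P[:,:2],1),P.mean(0))
s=up('scene',[(628,38),(748,118),(588,235),(468,137)],2.8,(160,130))
P=plane('scene',s,37);print('rim scene',np.round(P[:,:2],1),P.mean(0))
l=up('scene',[(484,90),(555,48),(577,62),(510,110)],2.8,(160,130))
P=plane('scene',l,23);print('label scene',np.round(P[:,:2],1),P.mean(0))
# scanner top z = 2+22+149=173: corners in s3
s=up('side',[(278,113),(218,155),(330,210),(397,172)],5,(310,80))
P=plane('side',s,173);print('scan top side',np.round(P[:,:2],1),P.mean(0))
s=up('side',[(308,487),(410,387),(158,378)],5,(310,80))
P=plane('side',s,17);print('foot side',np.round(P[:,:2],1))
E
```

```text
ssd side c [463.9  -3.1] size [27.9 74.1] longaxis deg -39.7 309
ssd scene c [468.2  -6.6] size [29.6 79.8] longaxis deg -38.5 258
usb side c [640.6 -14.4] size [21.9 59.5] longaxis deg -43.9 149
usb scene c [643.3 -16.4] size [24.1 63.4] longaxis deg -42.8 210
tssd side c [563.1 305.4] size [ 75.4 103.6] longaxis deg -51.8 1479
tusb side c [581.1 207.4] size [65.8 74.3] longaxis deg -56.2 843
tusb scene c [579.8 211.4] size [76.1 88.1] longaxis deg -39.9 537
rim side [[621.1 155.9]
 [599.1 377.1]
 [440.4 361.5]
 [463.7 140.6]] [531.05642592 258.7586915   37.        ]
label side [[447.8 199.3]
 [443.6 297.3]
 [404.3 293.5]
 [414.7 194.7]] [427.59516212 246.19025711  23.        ]
rim scene [[445.  362.1]
 [603.6 373.7]
 [633.3 144.7]
 [474.  133.5]] [538.96207568 253.50572378  37.        ]
label scene [[415.1 198.1]
 [402.5 300.8]
 [433.1 304.9]
 [453.6 201. ]] [426.08564997 251.18740733  23.        ]
scan top side [[ 620.7 -284.1]
 [ 629.7 -238.5]
 [ 563.4 -233.9]
 [ 548.9 -277.6]] [ 590.65493768 -258.54858852  173.        ]
foot side [[ 535.9 -196.8]
 [ 523.4 -293.5]
 [ 645.1 -220.4]]
```

```bash
cat > d.py <<'E'
import sys
from h import *
# x y z psi(deg): delta to a tool-down target
x,y,z,psi=map(float,sys.argv[1:5]);s=observe()
Rm=R.from_quat(s['tool_rot']).as_matrix()
a=np.radians(psi);T=np.array([[np.cos(a),np.sin(a),0],[np.sin(a),-np.cos(a),0],[0,0,-1]]).T.T
D=Rm.T@(np.array([x,y,z])-s['tool_pos'])/10
print('t',round(s['time_s'],2),'pos',np.round(s['tool_pos'],1),'w',round(s['grip_width'],1))
print('xyz cm now-frame',np.round(D,2),'len',round(np.linalg.norm(D),1),'| rotvec',np.round(R.from_matrix(Rm.T@T).as_rotvec(),3),'| xyz in target frame',np.round(T.T@Rm@D,2))
E
python3 d.py 466 -5 240 -39; python3 d.py 430 -25 240 -39
```

```text
t 0.15 pos [ 240.8 -576.3  238.1] w 87.8
xyz cm now-frame [ 42.81 -44.02  -0.13] len 61.4 | rotvec [-1.000e-03  1.000e-03  1.077e+00] | xyz in target frame [-18.45 -58.57  -0.19]
t 0.15 pos [ 240.8 -576.3  238.1] w 87.8
xyz cm now-frame [ 38.72 -43.57  -0.13] len 58.3 | rotvec [-1.000e-03  1.000e-03  1.077e+00] | xyz in target frame [-19.99 -54.75  -0.19]
```

```bash
python3 -m jog '[{"xyz":[2.7,-2.75,0],"rot":[0,0,0],"fingers":0.0},{"xyz":[2.7,-2.75,0],"rot":[0,0,0],"fingers":0.0},{"xyz":[2.7,-2.75,0],"rot":[0,0,0],"fingers":0.0},{"xyz":[2.7,-2.75,0],"rot":[0,0,0],"fingers":0.0},{"xyz":[2.7,-2.75,0],"rot":[0,0,0],"fingers":0.0},{"xyz":[2.7,-2.75,0],"rot":[0,0,0],"fingers":0.0},{"xyz":[2.7,-2.75,0],"rot":[0,0,0],"fingers":0.0},{"xyz":[2.7,-2.75,0],"rot":[0,0,0],"fingers":0.0},{"xyz":[2.7,-2.75,0],"rot":[0,0,0],"fingers":0.0},{"xyz":[2.7,-2.75,0],"rot":[0,0,0],"fingers":0.0}]'; python3 d.py 455 -5 240 -39
```

```text
time_s: 0.98
tool_pos: [384.3, -217.1, 238.7]
tool_rot: [0.981, 0.196, -0.0, -0.0]
contact_force: [0.7, 0.4, -0.5]
grip_width: 88.0
t 0.98 pos [ 384.3 -217.1  238.7] w 88.0
xyz cm now-frame [ 14.69 -16.85  -0.13] len 22.4 | rotvec [-0.     0.     1.076] | xyz in target frame [ -7.86 -20.93  -0.13]
```

```bash
python3 -m jog '[{"xyz":[0,0,0],"rot":[0,0,0.12],"fingers":0.3},{"xyz":[0,0,0],"rot":[0,0,0.12],"fingers":0.3},{"xyz":[0,0,0],"rot":[0,0,0.12],"fingers":0.3},{"xyz":[0,0,0],"rot":[0,0,0.12],"fingers":0.3},{"xyz":[0,0,0],"rot":[0,0,0.12],"fingers":0.3},{"xyz":[0,0,0],"rot":[0,0,0.12],"fingers":0.3},{"xyz":[0,0,0],"rot":[0,0,0.12],"fingers":0.3},{"xyz":[0,0,0],"rot":[0,0,0.12],"fingers":0.3},{"xyz":[0,0,0],"rot":[0,0,0.115],"fingers":0.3}]'; python3 -m jog '[{"xyz":[-1.31,-3.4,0],"rot":[0,0,0],"fingers":0.3},{"xyz":[-1.31,-3.4,0],"rot":[0,0,0],"fingers":0.3},{"xyz":[-1.31,-3.4,0],"rot":[0,0,0],"fingers":0.3},{"xyz":[-1.31,-3.4,0],"rot":[0,0,0],"fingers":0.3},{"xyz":[-1.31,-3.4,0],"rot":[0,0,0],"fingers":0.3},{"xyz":[-1.31,-3.4,0],"rot":[0,0,0],"fingers":0.3},{"xyz":[0,0,0],"rot":[0,0,0],"fingers":0.3}]'
python3 d.py 466 -5 240 -39
python3 - <<'E'
from h import *
s=observe();im=camera('wrist')[:,:,::-1];cv2.imwrite('pics/w1.png',im)
import pickle;pickle.dump(s,open('w1.pkl','wb'))
E
```

```text
time_s: 1.73
tool_pos: [384.1, -218.7, 238.7]
tool_rot: [0.942, -0.336, -0.0, -0.0]
contact_force: [0.2, -0.3, -0.3]
grip_width: 61.6
time_s: 2.32
tool_pos: [453.5, -2.3, 238.4]
tool_rot: [0.945, -0.327, 0.0, -0.002]
contact_force: [1.7, -0.5, 0.1]
grip_width: 61.9
t 2.32 pos [453.5  -2.3 238.4] w 61.9
xyz cm now-frame [ 1.15 -0.56 -0.16] len 1.3 | rotvec [-0.004  0.001  0.014] | xyz in target frame [ 1.14 -0.58 -0.16]
```

View pics/w1.png

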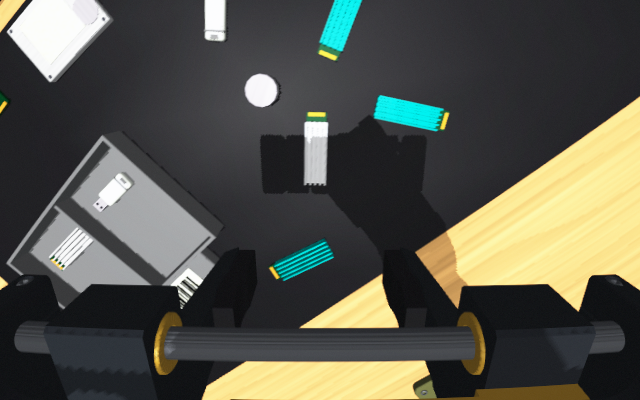

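```bash
python3 - <<'E'
from h import *
import pickle;s=pickle.load(open('w1.pkl','rb'));im=cv2.imread('pics/w1.png')
def rect(box,z,thr,tag):
    x0,y0,x1,y1=box;m=(im[y0:y1,x0:x1].min(2)>thr).astype(np.uint8)
    m=cv2.morphologyEx(m,cv2.MORPH_CLOSE,np.ones((5,5)))
    k=max(cv2.findContours(m,0,1)[0],key=cv2.contourArea)
    P=plane('wrist',k[:,0]+[x0,y0],z,s)[:,:2].astype(np.float32);r=cv2.minAreaRect(P);b=cv2.boxPoints(r)
    e,f=b[1]-b[0],b[2]-b[1];e=e if np.hypot(*e)>np.hypot(*f) else f
    print(tag,np.round(r[0],1),np.round(r[1],1),round(np.degrees(np.arctan2(e[1],e[0])),1))
rect((295,105,340,195),14,90,'ssd');rect((280,105,350,200),14,70,'ssd70')
P=plane('wrist',[(316,153),(262,91),(120,132),(222,228),(8,262)],14,s);print(np.round(P[:,:2]))
P=plane('wrist',[(120,132),(222,228),(8,262)],37,s);print(np.round(P[:,:2]))
E
python3 d.py 466 -5 240 -39
```

```text
ssd [464.2  -3.5] [25.9 71.5] -38.9
ssd70 [ 4.779e+02 -3.000e-01] [56.2 88.9] -40.0
[[465.  -4.]
 [551.  -1.]
 [618. 152.]
 [463. 140.]
 [606. 407.]]
[[612. 139.]
 [467. 128.]
 [600. 378.]]
t 2.37 pos [452.2  -6.2 238.5] w 62.1
xyz cm now-frame [ 1.   -0.95 -0.15] len 1.4 | rotvec [-0.002  0.     0.01 ] | xyz in target frame [ 0.99 -0.96 -0.15]
```

```bash
python3 d.py 464.5 -4 5 -39; python3 -m jog '[{"xyz":[0.8,-0.9,3.9],"rot":[0,0,0.01],"fingers":0.45},{"xyz":[0,0,4],"rot":[0,0,0],"fingers":0.45},{"xyz":[0,0,4],"rot":[0,0,0],"fingers":0.45},{"xyz":[0,0,4],"rot":[0,0,0],"fingers":0.45},{"xyz":[0,0,0],"rot":[0,0,0],"fingers":0.45},{"xyz":[0,0,0],"rot":[0,0,0],"fingers":0.45}]';python3 d.py 464.5 -4 5 -39
```

```text
t 2.37 pos [452.2  -6.2 238.5] w 62.1
xyz cm now-frame [ 0.83 -0.89 23.35] len 23.4 | rotvec [-0.002  0.     0.01 ] | xyz in target frame [ 0.81 -0.95 23.35]
time_s: 2.87
tool_pos: [461.0, -10.0, 78.4]
tool_rot: [0.941, -0.339, -0.003, 0.001]
contact_force: [-0.3, 0.3, 0.9]
grip_width: 48.7
t 2.87 pos [461.  -10.   78.4] w 48.7
xyz cm now-frame [-0.08 -0.72  7.34] len 7.4 | rotvec [ 0.004  0.004 -0.01 ] | xyz in target frame [-0.11 -0.69  7.34]
```

```bash
python3 -m jog '[{"xyz":[0,-0.7,2.5],"rot":[0,0,-0.01],"fingers":0.45},{"xyz":[0,0,2],"rot":[0,0,0],"fingers":0.45},{"xyz":[0,0,0],"rot":[0,0,0],"fingers":0.45},{"xyz":[0,0,0],"rot":[0,0,0],"fingers":0.45},{"xyz":[0,0,0],"rot":[0,0,0],"fingers":0.45}]';python3 d.py 464.5 -4 5 -39; python3 - <<'E'
from h import *
cv2.imwrite('pics/w2.png',camera('wrist')[:,:,::-1])
E
```

```text
time_s: 3.28
tool_pos: [468.7, -3.9, 37.4]
tool_rot: [0.943, -0.333, 0.002, -0.0]
contact_force: [0.2, 0.3, 0.1]
grip_width: 48.8
t 3.28 pos [468.7  -3.9  37.4] w 48.8
xyz cm now-frame [-0.33  0.28  3.24] len 3.3 | rotvec [-0.002 -0.003  0.001] | xyz in target frame [-0.32  0.27  3.24]
```

View pics/w2.png

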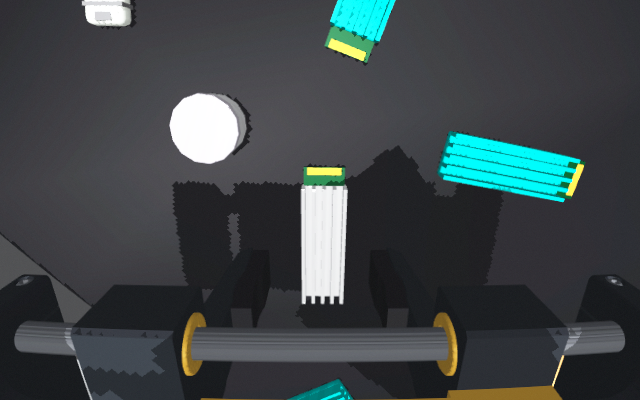

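```bash
python3 -m jog '[{"xyz":[-0.3,0.2,1.5],"rot":[0,0,0],"fingers":0.45},{"xyz":[0,0,1.2],"rot":[0,0,0],"fingers":0.45},{"xyz":[0,0,0.5],"rot":[0,0,0],"fingers":0.45},{"xyz":[0,0,0],"rot":[0,0,0],"fingers":0.45},{"xyz":[0,0,0],"rot":[0,0,0],"fingers":0.45},{"xyz":[0,0,0],"rot":[0,0,0],"fingers":0.45}]';python3 d.py 464.5 -4 5 -39
```

```text
time_s: 3.83
tool_pos: [468.2, -3.1, 6.9]
tool_rot: [0.943, -0.333, -0.003, 0.001]
contact_force: [-0.4, 0.8, -0.0]
grip_width: 48.5
t 3.83 pos [468.2  -3.1   6.9] w 48.5
xyz cm now-frame [-0.23  0.3   0.19] len 0.4 | rotvec [0.004 0.005 0.002] | xyz in target frame [-0.23  0.3   0.19]
```

```bash
python3 -m jog '[{"xyz":[-0.2,0.2,0.15],"rot":[0,0,0],"fingers":0.45},{"xyz":[0,0,0],"rot":[0,0,0],"fingers":1},{"xyz":[0,0,0],"rot":[0,0,0],"fingers":1},{"xyz":[0,0,0],"rot":[0,0,0],"fingers":1},{"xyz":[0,0,0],"rot":[0,0,0],"fingers":1},{"xyz":[0,0,0],"rot":[0,0,0],"fingers":1},{"xyz":[0,0,0],"rot":[0,0,0],"fingers":1}]'
python3 -m jog '[{"xyz":[0,0,-1],"rot":[0,0,0],"fingers":1},{"xyz":[0,0,-2],"rot":[0,0,0],"fingers":1},{"xyz":[0,0,-3],"rot":[0,0,0],"fingers":1},{"xyz":[0,0,-3],"rot":[0,0,0],"fingers":1},{"xyz":[0,0,0],"rot":[0,0,0],"fingers":1},{"xyz":[0,0,0],"rot":[0,0,0],"fingers":1}]';python3 - <<'E'
from h import *
cv2.imwrite('pics/w3.png',camera('wrist')[:,:,::-1])
# tray target
c=np.array([535,256]);a=np.radians(5.5)
for t in [(-38,55),(-40,-55),(-105,0)]: print(t,c+np.array([[np.cos(a),-np.sin(a)],[np.sin(a),np.cos(a)]])@t)
E
```

```text
time_s: 4.42
tool_pos: [466.2, -3.3, 5.3]
tool_rot: [0.943, -0.333, -0.004, 0.002]
contact_force: [-0.2, -0.5, 3.7]
grip_width: 23.8
time_s: 4.92
tool_pos: [467.9, -3.2, 96.7]
tool_rot: [0.943, -0.333, -0.003, 0.001]
contact_force: [-0.4, -0.4, -0.3]
grip_width: 23.6
(-38, 55) [491.90342807 307.10465231]
(-40, -55) [500.45566845 197.41937899]
(-105, 0) [430.48339917 245.93619599]
```

View pics/w3.png

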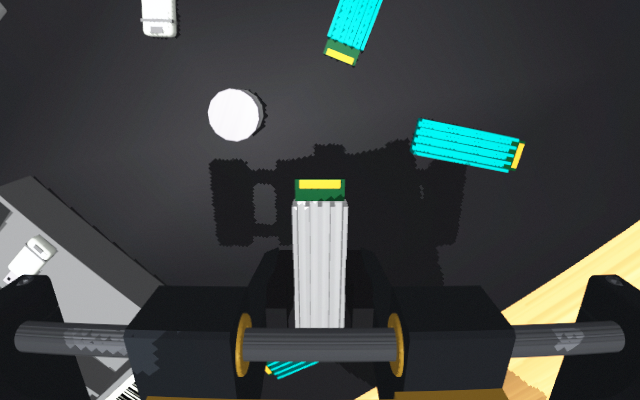

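```bash
python3 -m jog '[{"xyz":[0,0,-2.5],"rot":[0,0,0.115],"fingers":1},{"xyz":[0,0,-2.5],"rot":[0,0,0.115],"fingers":1},{"xyz":[0,0,-2.5],"rot":[0,0,0.115],"fingers":1},{"xyz":[0,0,0],"rot":[0,0,0.115],"fingers":1},{"xyz":[0,0,0],"rot":[0,0,0.115],"fingers":1},{"xyz":[0,0,0],"rot":[0,0,0.115],"fingers":1},{"xyz":[0,0,0],"rot":[0,0,0.1],"fingers":1},{"xyz":[0,0,0],"rot":[0,0,0],"fingers":1}]';python3 d.py 491.4 312 170 -84.5
```

```text
time_s: 5.63
tool_pos: [466.7, -3.2, 168.8]
tool_rot: [0.741, -0.671, -0.004, 0.005]
contact_force: [-1.3, -0.2, -0.3]
grip_width: 23.7
t 5.63 pos [466.7  -3.2 168.8] w 23.7
xyz cm now-frame [-31.12  -5.58  -0.17] len 31.6 | rotvec [0.013 0.    0.003] | xyz in target frame [-31.14  -5.48  -0.12]
```

```bash
python3 -m jog '[{"xyz":[-3.4,-0.6,0],"rot":[0,0,0],"fingers":1},{"xyz":[-3.4,-0.6,0],"rot":[0,0,0],"fingers":1},{"xyz":[-3.4,-0.6,0],"rot":[0,0,0],"fingers":1},{"xyz":[-3.4,-0.6,0],"rot":[0,0,0],"fingers":1},{"xyz":[-3.4,-0.6,0],"rot":[0,0,0],"fingers":1},{"xyz":[-3.4,-0.6,0],"rot":[0,0,0],"fingers":1},{"xyz":[-3.4,-0.6,0],"rot":[0,0,0],"fingers":1},{"xyz":[-3.4,-0.6,0],"rot":[0,0,0],"fingers":1},{"xyz":[-3.4,-0.6,0],"rot":[0,0,0],"fingers":1}]';python3 -m jog '[{"xyz":[0,0,0],"rot":[0,0,0],"fingers":1},{"xyz":[0,0,0],"rot":[0,0,0],"fingers":1},{"xyz":[0,0,0],"rot":[0,0,0],"fingers":1}]';python3 d.py 491.4 312 170 -84.5
python3 - <<'E'
from h import *
cv2.imwrite('pics/w4.png',camera('wrist')[:,:,::-1])
cv2.imwrite('pics/side4.png',camera('side')[:,:,::-1])
E
```

```text
time_s: 6.38
tool_pos: [486.1, 291.8, 169.3]
tool_rot: [0.755, -0.656, -0.007, 0.006]
contact_force: [-0.4, 0.6, -1.4]
grip_width: 23.5
time_s: 6.63
tool_pos: [488.5, 285.4, 172.4]
tool_rot: [0.75, -0.661, -0.006, 0.003]
contact_force: [0.7, 0.1, 0.2]
grip_width: 23.4
t 6.63 pos [488.5 285.4 172.4] w 23.4
xyz cm now-frame [-2.6  -0.62  0.25] len 2.7 | rotvec [0.013 0.006 0.029] | xyz in target frame [-2.62 -0.54  0.24]
```

View pics/w4.png

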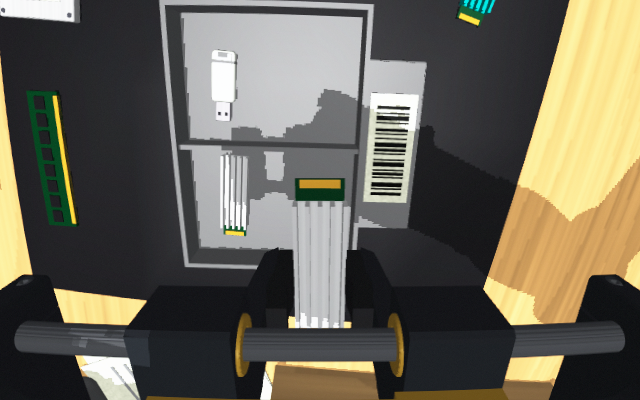

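View pics/side4.png

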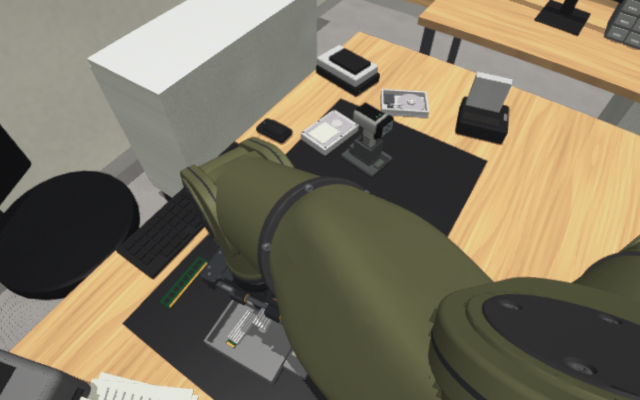

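```bash
python3 - <<'E'
from h import *
P=plane('wrist',[(161,5),(373,5),(185,267)],37);print(np.round(P[:,:2],1))
P=plane('wrist',[(370,93),(418,95),(409,203),(363,200)],23);print(np.round(P[:,:2],1),P.mean(0))
P=plane('wrist',[(233,192)],17);print('tray ssd',P)
P=plane('wrist',[(180,148),(357,148)],32);print('div',P)
E
python3 d.py 491.4 312 170 -84.5
```

```text
[[622.4 160.1]
 [463.9 141.8]
 [602.9 382.6]]
[[453.4 205.7]
 [412.7 201.8]
 [400.4 297.9]
 [443.7 300.2]] [427.54965565 251.39781551  23.        ]
tray ssd [[564.34943209 308.98500055  17.        ]]
div [[608.33794916 269.58478528  32.        ]
 [458.23137426 251.54945628  32.        ]]
t 6.73 pos [488.8 285.2 173. ] w 23.8
xyz cm now-frame [-2.62 -0.59  0.31] len 2.7 | rotvec [0.013 0.007 0.028] | xyz in target frame [-2.64 -0.52  0.3 ]
```

```bash
python3 d.py 494 316.5 60 -84.3; python3 -m jog '[{"xyz":[-3,-0.1,1.5],"rot":[0.013,0.007,0.025],"fingers":1},{"xyz":[0,0,4],"rot":[0,0,0],"fingers":1},{"xyz":[0,0,4],"rot":[0,0,0],"fingers":1},{"xyz":[0,0,1.5],"rot":[0,0,0],"fingers":1},{"xyz":[0,0,0],"rot":[0,0,0],"fingers":1},{"xyz":[0,0,0],"rot":[0,0,0],"fingers":1},{"xyz":[0,0,0],"rot":[0,0,0],"fingers":1}]';python3 d.py 494 316.5 10 -84.3
```

```text
t 6.73 pos [488.8 285.2 173. ] w 23.8
xyz cm now-frame [-2.96 -1.04 11.31] len 11.7 | rotvec [0.012 0.007 0.024] | xyz in target frame [-3.06 -0.83 11.3 ]
time_s: 7.32
tool_pos: [486.3, 283.6, 69.6]
tool_rot: [0.756, -0.654, -0.005, -0.004]
contact_force: [-0.6, -0.7, -0.9]
grip_width: 23.7
t 7.32 pos [486.3 283.6  69.6] w 23.7
xyz cm now-frame [-3.07 -1.23  6.  ] len 6.9 | rotvec [0.    0.012 0.046] | xyz in target frame [-3.19 -1.09  5.96]
```

```bash
python3 -m jog '[{"xyz":[0,0,0],"rot":[0,0,0],"fingers":1}]'; python3 - <<'E'
from h import *
s=observe();print(np.round(s['joint_positions'],3),np.round(s['qd'],3),np.round(s['tau'],1),s['tool_pos'],s['wrist_torque'])
E
```

```text
time_s: 7.4
tool_pos: [486.3, 284.2, 69.7]
tool_rot: [0.757, -0.654, -0.004, -0.004]
contact_force: [0.1, -0.6, -0.1]
grip_width: 23.6
[-0.94   0.967  0.61   1.904 -1.     0.609 -2.654] [-0.008  0.001 -0.006 -0.     0.001 -0.003 -0.001] [  0.4 -50.9  10.2  -6.2   0.   -0.    0. ] [486.25567207 284.23116453  69.70615591] [ 0.10960772 -0.03934675  0.02064149]
```

```bash
python3 -m jog '[{"xyz":[0,0,-3.5],"rot":[0,0,0],"fingers":1},{"xyz":[0,0,-3.5],"rot":[0,0,-0.12],"fingers":1},{"xyz":[0,0,-1],"rot":[0,0,-0.12],"fingers":1},{"xyz":[0,0,0],"rot":[0,0,-0.12],"fingers":1},{"xyz":[0,0,0],"rot":[0,0,-0.12],"fingers":1},{"xyz":[0,0,0],"rot":[0,0,-0.12],"fingers":1},{"xyz":[0,0,0],"rot":[0,0,-0.12],"fingers":1},{"xyz":[0,0,0],"rot":[0,0,-0.12],"fingers":1},{"xyz":[0,0,0],"rot":[0,0,-0.12],"fingers":1},{"xyz":[0,0,0],"rot":[0,0,-0.12],"fingers":1}]'; python3 -m jog '[{"xyz":[0,0,0],"rot":[0,0,-0.12],"fingers":1},{"xyz":[0,0,0],"rot":[0,0,-0.12],"fingers":1},{"xyz":[0,0,0],"rot":[0,0,-0.12],"fingers":1},{"xyz":[0,0,0],"rot":[0,0,-0.12],"fingers":1},{"xyz":[0,0,0],"rot":[0,0,-0.12],"fingers":1},{"xyz":[0,0,0],"rot":[0,0,-0.12],"fingers":1},{"xyz":[0,0,0],"rot":[0,0,-0.12],"fingers":1},{"xyz":[0,0,0],"rot":[0,0,-0.12],"fingers":1},{"xyz":[0,0,0],"rot":[0,0,-0.12],"fingers":1},{"xyz":[0,0,0],"rot":[0,0,-0.12],"fingers":1}]'; python3 d.py 495 306.5 150 95.7; python3 - <<'E'
from h import *
s=observe();print(np.round(s['joint_positions'],3))
E
```

```text
time_s: 8.23
tool_pos: [485.8, 283.5, 149.4]
tool_rot: [0.986, -0.168, -0.002, -0.006]
contact_force: [0.1, 0.3, -0.6]
grip_width: 23.4
time_s: 9.07
tool_pos: [485.9, 283.1, 149.1]
tool_rot: [0.909, 0.418, 0.001, -0.005]
contact_force: [-0.4, 0.7, -1.1]
grip_width: 23.6
t 9.07 pos [485.9 283.1 149.1] w 23.6
xyz cm now-frame [ 2.37 -0.84 -0.06] len 2.5 | rotvec [-0.005 -0.01  -0.809] | xyz in target frame [ 2.24  1.14 -0.09]
[-0.706  0.739  0.174  1.855 -0.239  0.563 -1.083]
```

```bash
python3 -m jog '[{"xyz":[0,0,0],"rot":[0,0,-0.116],"fingers":1},{"xyz":[0,0,0],"rot":[0,0,-0.116],"fingers":1},{"xyz":[0,0,0],"rot":[0,0,-0.116],"fingers":1},{"xyz":[0,0,0],"rot":[0,0,-0.116],"fingers":1},{"xyz":[0,0,0],"rot":[0,0,-0.116],"fingers":1},{"xyz":[0,0,0],"rot":[0,0,-0.116],"fingers":1},{"xyz":[0,0,0],"rot":[0,0,-0.116],"fingers":1},{"xyz":[2.2,1.1,1],"rot":[0,0,0],"fingers":1},{"xyz":[0,0,0],"rot":[0,0,0],"fingers":1},{"xyz":[0,0,0],"rot":[0,0,0],"fingers":1}]';  python3 d.py 495 306.5 60 95.7; python3 - <<'E'
from h import *
cv2.imwrite('pics/w5.png',camera('wrist')[:,:,::-1])
E
```

```text
time_s: 9.9
tool_pos: [494.4, 307.3, 138.6]
tool_rot: [0.672, 0.741, 0.003, -0.005]
contact_force: [-0.5, -0.2, -0.6]
grip_width: 23.2
t 9.9 pos [494.4 307.3 138.6] w 23.2
xyz cm now-frame [-0.17  0.07  7.86] len 7.9 | rotvec [-0.002 -0.011 -0.001] | xyz in target frame [-0.08  0.05  7.86]
```

View pics/w5.png

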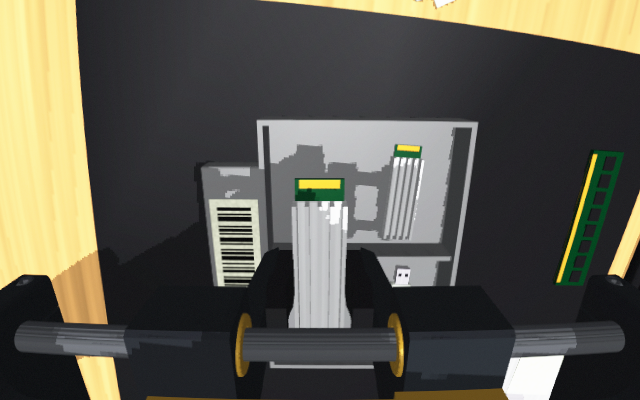

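```bash
python3 - <<'E'
from h import *
P=plane('wrist',[(258,121),(477,122)],37);print(np.round(P[:,:2],1))
E
python3 -m jog '[{"xyz":[0,0,4],"rot":[0,-0.01,0],"fingers":1},{"xyz":[0,0,4],"rot":[0,0,0],"fingers":1},{"xyz":[0,0,2],"rot":[0,0,0],"fingers":1},{"xyz":[0,0,0],"rot":[0,0,0],"fingers":1},{"xyz":[0,0,0],"rot":[0,0,0],"fingers":1}]';  python3 d.py 495 306.5 10 95.7
```

```text
[[443.7 363. ]
 [602.1 378.8]]
time_s: 10.37
tool_pos: [493.4, 306.0, 38.3]
tool_rot: [0.672, 0.74, -0.002, -0.001]
contact_force: [0.4, 1.0, -0.2]
grip_width: 23.4
t 10.37 pos [493.4 306.   38.3] w 23.4
xyz cm now-frame [0.04 0.17 2.83] len 2.8 | rotvec [-0.004  0.    -0.003] | xyz in target frame [0.04 0.16 2.83]
```

```bash
python3 -m jog '[{"xyz":[0,0.1,1.3],"rot":[0,0,0],"fingers":1},{"xyz":[0,0,0.8],"rot":[0,0,0],"fingers":1},{"xyz":[0,0,0.4],"rot":[0,0,0],"fingers":1},{"xyz":[0,0,0.2],"rot":[0,0,0],"fingers":1},{"xyz":[0,0,0],"rot":[0,0,0],"fingers":1},{"xyz":[0,0,0],"rot":[0,0,0],"fingers":1},{"xyz":[0,0,0],"rot":[0,0,0],"fingers":1}]';  python3 d.py 495 306.5 10 95.7
```

```text
time_s: 10.95
tool_pos: [494.8, 307.6, 11.7]
tool_rot: [0.672, 0.741, -0.0, -0.002]
contact_force: [-1.0, 0.8, -0.4]
grip_width: 23.2
t 10.95 pos [494.8 307.6  11.7] w 23.2
xyz cm now-frame [-0.11  0.01  0.17] len 0.2 | rotvec [-0.003 -0.002 -0.002] | xyz in target frame [-0.11  0.01  0.17]
```

```bash
python3 -m jog '[{"xyz":[0,0,0.15],"rot":[0,0,0],"fingers":1},{"xyz":[0,0,0.05],"rot":[0,0,0],"fingers":1},{"xyz":[0,0,0],"rot":[0,0,0],"fingers":1},{"xyz":[0,0,0],"rot":[0,0,0],"fingers":1}]'; python3 -m jog '[{"xyz":[0,0,0],"rot":[0,0,0],"fingers":0.62},{"xyz":[0,0,0],"rot":[0,0,0],"fingers":0.62},{"xyz":[0,0,0],"rot":[0,0,0],"fingers":0.62},{"xyz":[0,0,0],"rot":[0,0,0],"fingers":0.62},{"xyz":[0,0,-1],"rot":[0,0,0],"fingers":0.62},{"xyz":[0,0,-3],"rot":[0,0,0],"fingers":0.62},{"xyz":[0,0,-4],"rot":[0,0,0],"fingers":0.62},{"xyz":[0,0,-4],"rot":[0,0,0],"fingers":0.62},{"xyz":[0,0,-4],"rot":[0,0,0],"fingers":0.62},{"xyz":[0,0,0],"rot":[0,0,0],"fingers":0.5}]'
python3 d.py 642 -15 150 -43.5;python3 d.py 642 -15 150 136.5; python3 - <<'E'
from h import *
cv2.imwrite('pics/w6.png',camera('wrist')[:,:,::-1])
print(observe()['joint_positions'])
E
```

```text
time_s: 11.28
tool_pos: [494.7, 307.6, 9.6]
tool_rot: [0.672, 0.741, -0.0, -0.002]
contact_force: [0.6, 0.9, 0.6]
grip_width: 23.7
time_s: 12.12
tool_pos: [499.1, 309.6, 177.5]
tool_rot: [0.672, 0.74, 0.007, -0.0]
contact_force: [0.8, -0.1, 0.2]
grip_width: 38.1
t 12.12 pos [499.1 309.6 177.5] w 38.1
xyz cm now-frame [-33.71  11.07   2.55] len 35.6 | rotvec [-0.007 -0.015  2.427] | xyz in target frame [32.71 13.71  2.75]
t 12.12 pos [499.1 309.6 177.5] w 38.1
xyz cm now-frame [-33.71  11.07   2.55] len 35.6 | rotvec [ 0.012 -0.005 -0.715] | xyz in target frame [-32.71 -13.71   2.75]
[-0.60831271  0.71444244 -0.04091444  1.76361156  0.03877202  0.65620123
 -0.57292694]
```

View pics/w6.png

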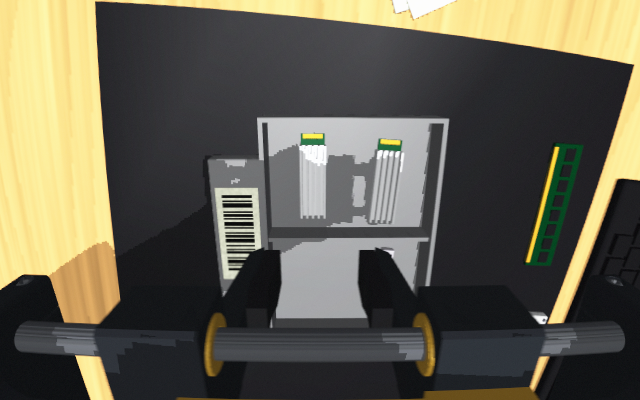

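```bash
python3 -m jog '[{"xyz":[-3.74,1.23,-0.4],"rot":[0,0,0],"fingers":0.45},{"xyz":[-3.74,1.23,0],"rot":[0,0,0],"fingers":0.45},{"xyz":[-3.74,1.23,0],"rot":[0,0,0],"fingers":0.45},{"xyz":[-3.74,1.23,0],"rot":[0,0,0],"fingers":0.45},{"xyz":[-3.74,1.23,0],"rot":[0,0,0],"fingers":0.45},{"xyz":[-3.74,1.23,0],"rot":[0,0,0],"fingers":0.45},{"xyz":[-3.74,1.23,0],"rot":[0,0,0],"fingers":0.45},{"xyz":[-3.74,1.23,0],"rot":[0,0,0],"fingers":0.45},{"xyz":[-3.74,1.23,0],"rot":[0,0,0],"fingers":0.45}]';python3 -m jog '[{"xyz":[0,0,0],"rot":[0,0,-0.12],"fingers":0.45},{"xyz":[0,0,0],"rot":[0,0,-0.12],"fingers":0.45},{"xyz":[0,0,0],"rot":[0,0,-0.12],"fingers":0.45},{"xyz":[0,0,0],"rot":[0,0,-0.12],"fingers":0.45},{"xyz":[0,0,0],"rot":[0,0,-0.12],"fingers":0.45},{"xyz":[0,0,0],"rot":[0,0,-0.115],"fingers":0.45},{"xyz":[0,0,0],"rot":[0,0,0],"fingers":0.45},{"xyz":[0,0,0],"rot":[0,0,0],"fingers":0.45},{"xyz":[0,0,0],"rot":[0,0,0],"fingers":0.45}]'
python3 d.py 642 -15 100 136.5; python3 - <<'E'
from h import *
im=camera('wrist')[:,:,::-1];cv2.imwrite('pics/w7.png',im)
E
```

```text
time_s: 12.92
tool_pos: [637.5, -19.2, 171.3]
tool_rot: [0.672, 0.741, -0.001, -0.003]
contact_force: [0.8, -0.1, 1.1]
grip_width: 48.6
time_s: 13.67
tool_pos: [637.5, -17.2, 171.8]
tool_rot: [0.372, 0.928, -0.0, -0.002]
contact_force: [-0.6, 0.6, -0.4]
grip_width: 48.3
t 13.67 pos [637.5 -17.2 171.8] w 48.3
xyz cm now-frame [-0.21  0.49  7.17] len 7.2 | rotvec [-0.002 -0.005 -0.002] | xyz in target frame [-0.18  0.47  7.18]
```

View pics/w7.png

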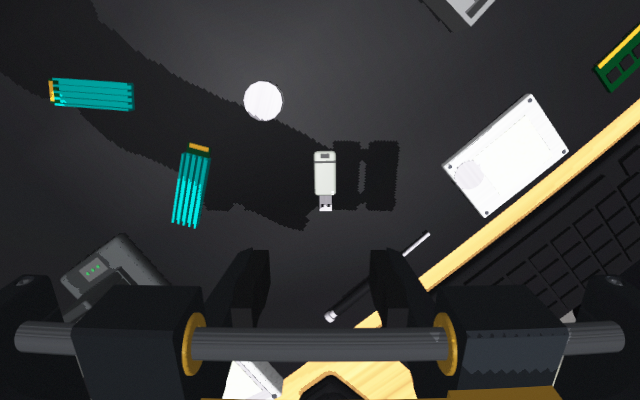

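```bash
python3 - <<'E'
from h import *
P=plane('wrist',[(325,173),(325.3,152),(325.8,196)],12);print(np.round(P,1)); d=P[1]-P[2];print(np.linalg.norm(d),np.degrees(np.arctan2(d[1],d[0])))
P=plane('wrist',[(185,190),(263,101),(412,245)],8);print(np.round(P,1))
E
python3 d.py 640 -15 100 136.5;
```

```text
[[636.   -7.5  12. ]
 [621.9   6.1  12. ]
 [652.9 -22.3  12. ]]
42.035678393879586 137.45397264146234
[[ 556.  -117.4    8. ]
 [ 551.3   -3.     8. ]
 [ 752.1    4.6    8. ]]
t 13.72 pos [637.6 -17.1 171.9] w 48.6
xyz cm now-frame [-0.06  0.34  7.19] len 7.2 | rotvec [-0.002 -0.004 -0.001] | xyz in target frame [-0.03  0.32  7.19]
```

```bash
python3 d.py 636.5 -8.5 35 137; python3 -m jog '[{"xyz":[0.7,-0.5,3.7],"rot":[0,0,-0.01],"fingers":0.45},{"xyz":[0,0,4],"rot":[0,0,0],"fingers":0.45},{"xyz":[0,0,4],"rot":[0,0,0],"fingers":0.45},{"xyz":[0,0,2],"rot":[0,0,0],"fingers":0.45},{"xyz":[0,0,0],"rot":[0,0,0],"fingers":0.45},{"xyz":[0,0,0],"rot":[0,0,0],"fingers":0.45},{"xyz":[0,0,0],"rot":[0,0,0],"fingers":0.45}]';python3 d.py 636.5 -8.5 5 137;python3 - <<'E'
from h import *
im=camera('wrist')[:,:,::-1];cv2.imwrite('pics/w8.png',im)
E
```

```text
t 13.72 pos [637.6 -17.1 171.9] w 48.6
xyz cm now-frame [ 0.62  0.58 13.69] len 13.7 | rotvec [-0.002 -0.004 -0.01 ] | xyz in target frame [ 0.67  0.56 13.69]
time_s: 14.3
tool_pos: [630.3, -15.5, 36.9]
tool_rot: [0.366, 0.931, 0.001, -0.001]
contact_force: [-0.6, 0.2, 0.3]
grip_width: 48.3
t 14.3 pos [630.3 -15.5  36.9] w 48.3
xyz cm now-frame [0.01 0.93 3.19] len 3.3 | rotvec [ 0.001 -0.002  0.001] | xyz in target frame [0.02 0.93 3.19]
```

View pics/w8.png

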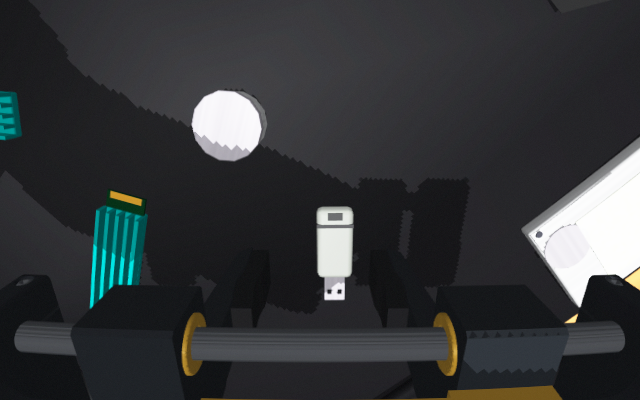

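```bash
python3 - <<'E'
from h import *
print(plane('wrist',[(335,242)],12))
E
python3 -m jog '[{"xyz":[0,0.85,0],"rot":[0,0,0],"fingers":0.45},{"xyz":[0,0,1.5],"rot":[0,0,0],"fingers":0.45},{"xyz":[0,0,1.2],"rot":[0,0,0],"fingers":0.45},{"xyz":[0,0,0.4],"rot":[0,0,0],"fingers":0.45},{"xyz":[0,0,0],"rot":[0,0,0],"fingers":0.45},{"xyz":[0,0,0],"rot":[0,0,0],"fingers":0.45}]'; python3 d.py 636.5 -8.5 5 137
```

```text
[[635.98153586  -7.34591771  12.        ]]
time_s: 14.85
tool_pos: [634.0, -9.6, 3.4]
tool_rot: [0.366, 0.931, -0.0, -0.003]
contact_force: [-0.7, 0.2, -0.1]
grip_width: 48.3
t 14.85 pos [634.   -9.6   3.4] w 48.3
xyz cm now-frame [-0.11  0.25 -0.16] len 0.3 | rotvec [-0.002 -0.005  0.002] | xyz in target frame [-0.11  0.26 -0.16]
```

```bash
python3 -m jog '[{"xyz":[0,0.25,-0.15],"rot":[0,0,0],"fingers":0.45},{"xyz":[0,0,0],"rot":[0,0,0],"fingers":1},{"xyz":[0,0,0],"rot":[0,0,0],"fingers":1},{"xyz":[0,0,0],"rot":[0,0,0],"fingers":1},{"xyz":[0,0,0],"rot":[0,0,0],"fingers":1},{"xyz":[0,0,0],"rot":[0,0,0],"fingers":1},{"xyz":[0,0,0],"rot":[0,0,0],"fingers":1},{"xyz":[0,0,0],"rot":[0,0,0],"fingers":1}]'; python3 -m jog '[{"xyz":[0,0,-1],"rot":[0,0,0],"fingers":1},{"xyz":[0,0,-3],"rot":[0,0,0],"fingers":1},{"xyz":[0,0,-4],"rot":[0,0,0],"fingers":1},{"xyz":[0,0,-4],"rot":[0,0,0],"fingers":1},{"xyz":[0,0,-2],"rot":[0,0,0.12],"fingers":1},{"xyz":[0,0,0],"rot":[0,0,0.12],"fingers":1},{"xyz":[0,0,0],"rot":[0,0,0.12],"fingers":1},{"xyz":[0,0,0],"rot":[0,0,0.12],"fingers":1},{"xyz":[0,0,0],"rot":[0,0,0.12],"fingers":1},{"xyz":[0,0,0],"rot":[0,0,0.12],"fingers":1}]'; python3 - <<'E'
c=__import__('numpy');a=c.radians(5.7);M=c.array([[c.cos(a),-c.sin(a)],[c.sin(a),c.cos(a)]])
print(c.array([533,260])+M@[-33,-51])
E
python3 d.py 506 206 145 95.7
```

```text
time_s: 15.52
tool_pos: [636.3, -7.7, 5.8]
tool_rot: [0.366, 0.931, 0.0, -0.002]
contact_force: [-0.3, -0.1, 0.2]
grip_width: 19.7
time_s: 16.35
tool_pos: [636.8, -7.7, 146.7]
tool_rot: [0.672, 0.74, -0.0, -0.002]
contact_force: [0.3, -0.1, -0.6]
grip_width: 19.7
[505.22847343 205.97461419]
t 16.35 pos [636.8  -7.7 146.7] w 19.7
xyz cm now-frame [ 22.53 -10.96   0.26] len 25.1 | rotvec [-0.003 -0.002 -0.003] | xyz in target frame [ 22.56 -10.89   0.17]
```

```bash
python3 -m jog '[{"xyz":[3.22,-1.56,0],"rot":[0,0,0],"fingers":1},{"xyz":[3.22,-1.56,0],"rot":[0,0,0],"fingers":1},{"xyz":[3.22,-1.56,0],"rot":[0,0,0],"fingers":1},{"xyz":[3.22,-1.56,0],"rot":[0,0,0],"fingers":1},{"xyz":[3.22,-1.56,0],"rot":[0,0,0],"fingers":1},{"xyz":[3.22,-1.56,0],"rot":[0,0,0],"fingers":1},{"xyz":[3.22,-1.56,0],"rot":[0,0,0],"fingers":1},{"xyz":[0,0,0],"rot":[0,0,0],"fingers":1},{"xyz":[0,0,0],"rot":[0,0,0],"fingers":1},{"xyz":[0,0,0],"rot":[0,0,0],"fingers":1}]';python3 d.py 505.5 206 60 95.7;python3 - <<'E'
from h import *
im=camera('wrist')[:,:,::-1];cv2.imwrite('pics/w9.png',im)
E
```

```text
time_s: 17.18
tool_pos: [505.5, 204.9, 147.2]
tool_rot: [0.67, 0.742, -0.0, -0.001]
contact_force: [0.7, -0.8, -0.0]
grip_width: 19.4
t 17.18 pos [505.5 204.9 147.2] w 19.4
xyz cm now-frame [0.09 0.03 8.72] len 8.7 | rotvec [-0.002 -0.002  0.003] | xyz in target frame [0.11 0.01 8.72]
```

View pics/w9.png

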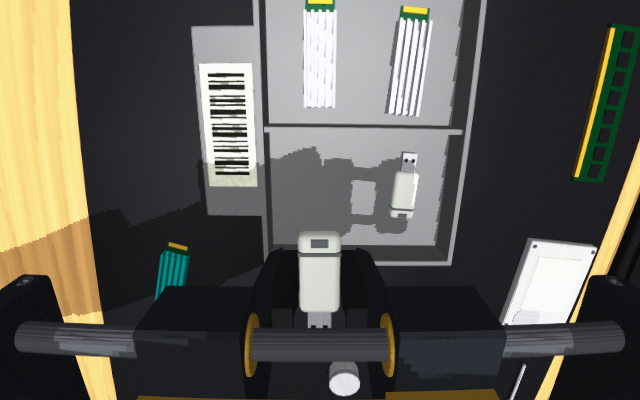

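```bash
python3 - <<'E'
from h import *
P=plane('wrist',[(450,264)],37);print(np.round(P,1))
P=plane('wrist',[(199,63),(251,64),(258,186),(209,186)],23);print(np.round(P,1),P.mean(0))
P=plane('wrist',[(403,192)],16);print(np.round(P,1))
E
python3 -m jog '[{"xyz":[0.1,0,4],"rot":[0,0,0],"fingers":1},{"xyz":[0,0,4],"rot":[0,0,0],"fingers":1},{"xyz":[0,0,2.5],"rot":[0,0,0],"fingers":1},{"xyz":[0,0,1],"rot":[0,0,0],"fingers":1},{"xyz":[0,0,0],"rot":[0,0,0],"fingers":1},{"xyz":[0,0,0],"rot":[0,0,0],"fingers":1}]';  python3 d.py 505.5 206 10 95.7
```

```text
[[623.6 155.5  37. ]]
[[404.8 296.3  23. ]
 [444.2 299.   23. ]
 [454.2 204.1  23. ]
 [413.2 199.9  23. ]] [429.10137056 249.80775441  23.        ]
[[577.  209.3  16. ]]
time_s: 17.73
tool_pos: [505.5, 205.5, 32.1]
tool_rot: [0.671, 0.742, -0.0, -0.002]
contact_force: [0.7, -0.1, -0.6]
grip_width: 19.3
t 17.73 pos [505.5 205.5  32.1] w 19.3
xyz cm now-frame [0.05 0.01 2.21] len 2.2 | rotvec [-0.003 -0.002  0.001] | xyz in target frame [0.05 0.   2.21]
```

```bash
python3 -m jog '[{"xyz":[0,0,1.2],"rot":[0,0,0],"fingers":1},{"xyz":[0,0,0.6],"rot":[0,0,0],"fingers":1},{"xyz":[0,0,0.3],"rot":[0,0,0],"fingers":1},{"xyz":[0,0,0.1],"rot":[0,0,0],"fingers":1},{"xyz":[0,0,0],"rot":[0,0,0],"fingers":1},{"xyz":[0,0,0],"rot":[0,0,0],"fingers":1}]';  python3 d.py 505.5 206 10 95.7
```

```text
time_s: 18.23
tool_pos: [504.8, 206.6, 9.9]
tool_rot: [0.67, 0.742, -0.0, -0.002]
contact_force: [-0.1, 0.2, -0.2]
grip_width: 19.6
t 18.23 pos [504.8 206.6   9.9] w 19.6
xyz cm now-frame [-0.06  0.06 -0.01] len 0.1 | rotvec [-0.003 -0.002  0.003] | xyz in target frame [-0.06  0.06 -0.01]
```

```bash
python3 -m jog '[{"xyz":[0,0,0.05],"rot":[0,0,0],"fingers":1},{"xyz":[0,0,0],"rot":[0,0,0],"fingers":0.65},{"xyz":[0,0,0],"rot":[0,0,0],"fingers":0.65},{"xyz":[0,0,0],"rot":[0,0,0],"fingers":0.65},{"xyz":[0,0,0],"rot":[0,0,0],"fingers":0.65},{"xyz":[0,0,-1],"rot":[0,0,0],"fingers":0.65},{"xyz":[0,0,-3],"rot":[0,0,0],"fingers":0.65},{"xyz":[0,0,-4],"rot":[0,0,0],"fingers":0.65},{"xyz":[0,0,-4],"rot":[0,0,0],"fingers":0.65},{"xyz":[0,0,-4],"rot":[0,0,0],"fingers":0.65}]'; python3 -m jog '[{"xyz":[0,0,-4],"rot":[0,0,0],"fingers":0.3},{"xyz":[0,0,-4],"rot":[0,0,0],"fingers":0.1},{"xyz":[0,0,-3],"rot":[0,0,0],"fingers":0},{"xyz":[0,0,0],"rot":[0,0,0],"fingers":0}]'; python3 - <<'E'
from h import *
im=camera('wrist')[:,:,::-1];cv2.imwrite('pics/w10.png',im)
# scanner top corners triangulation from start pics
s3=lambda u,v:((u+.5)/5-.5+310,(v+.5)/5-.5+80)
im=cv2.imread('pics/scene0.png');cv2.imwrite('pics/s4.png',cv2.resize(im[210:320,160:270],None,fx=5,fy=5,interpolation=cv2.INTER_CUBIC))
E
python3 d.py 590 -258 260 -6
```

```text
time_s: 19.07
tool_pos: [504.6, 205.8, 171.3]
tool_rot: [0.67, 0.742, -0.001, -0.002]
contact_force: [0.5, 1.3, 0.0]
grip_width: 31.2
time_s: 19.4
tool_pos: [508.6, 207.3, 286.2]
tool_rot: [0.67, 0.742, 0.006, 0.001]
contact_force: [0.3, -0.7, -0.8]
grip_width: 55.3
t 19.45 pos [507.2 206.7 283.2] w 59.1
xyz cm now-frame [-47.08   3.49   2.11] len 47.3 | rotvec [-1.000e-03 -8.000e-03  1.778e+00] | xyz in target frame [13.09 45.35  2.32]
```

View pics/w10.png

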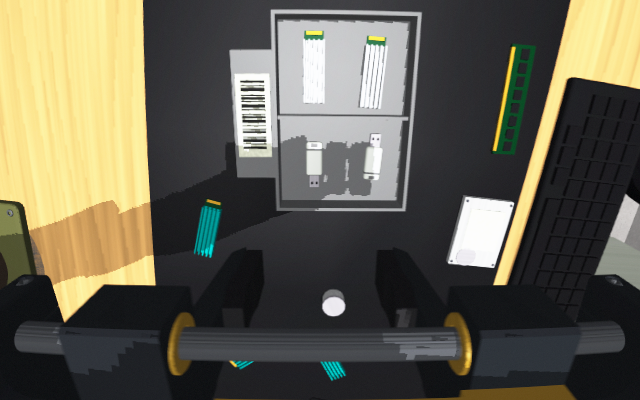

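View pics/s4.png

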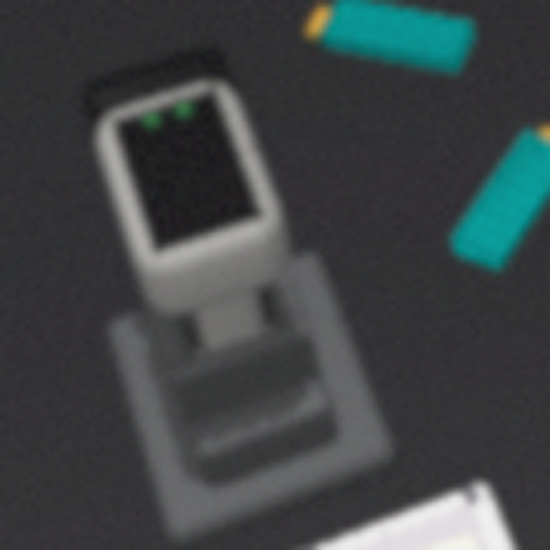

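```bash
python3 -m jog '[{"xyz":[-3.9,0.3,-0.1],"rot":[0,0,0],"fingers":0},{"xyz":[-3.9,0.3,-0.1],"rot":[0,0,0],"fingers":0},{"xyz":[-3.9,0.3,-0.1],"rot":[0,0,0],"fingers":0},{"xyz":[-3.9,0.3,-0.1],"rot":[0,0,0],"fingers":0},{"xyz":[-3.9,0.3,-0.1],"rot":[0,0,0],"fingers":0},{"xyz":[-3.9,0.3,-0.1],"rot":[0,0,0],"fingers":0},{"xyz":[-3.9,0.3,-0.1],"rot":[0,0,0],"fingers":0},{"xyz":[-3.9,0.3,-0.1],"rot":[0,0,0],"fingers":0},{"xyz":[-3.9,0.3,-0.1],"rot":[0,0,0],"fingers":0},{"xyz":[-3.9,0.3,-0.1],"rot":[0,0,0],"fingers":0}]';python3 -m jog '[{"xyz":[-3.9,0.3,0],"rot":[0,0,0],"fingers":0},{"xyz":[-3.9,0.3,0],"rot":[0,0,0],"fingers":0},{"xyz":[0,0,0],"rot":[0,0,0.12],"fingers":0},{"xyz":[0,0,0],"rot":[0,0,0.12],"fingers":0},{"xyz":[0,0,0],"rot":[0,0,0.12],"fingers":0},{"xyz":[0,0,0],"rot":[0,0,0.12],"fingers":0},{"xyz":[0,0,0],"rot":[0,0,0.12],"fingers":0},{"xyz":[0,0,0],"rot":[0,0,0.12],"fingers":0},{"xyz":[0,0,0],"rot":[0,0,0.12],"fingers":0},{"xyz":[0,0,0],"rot":[0,0,0.12],"fingers":0}]';python3 -m jog '[{"xyz":[0,0,0],"rot":[0,0,0.12],"fingers":0},{"xyz":[0,0,0],"rot":[0,0,0.12],"fingers":0},{"xyz":[0,0,0],"rot":[0,0,0.12],"fingers":0},{"xyz":[0,0,0],"rot":[0,0,0.12],"fingers":0},{"xyz":[0,0,0],"rot":[0,0,0.12],"fingers":0},{"xyz":[0,0,0],"rot":[0,0,0.12],"fingers":0},{"xyz":[0,0,0],"rot":[0,0,0.1],"fingers":0},{"xyz":[0,0,0],"rot":[0,0,0],"fingers":0},{"xyz":[0,0,0],"rot":[0,0,0],"fingers":0},{"xyz":[0,0,0],"rot":[0,0,0],"fingers":0}]'; python3 - <<'E'
from h import *
im=camera('wrist')[:,:,::-1];cv2.imwrite('pics/w11.png',im)
print(observe()['joint_positions'])
E
python3 d.py 590 -258 260 -6
```

```text
time_s: 20.28
tool_pos: [574.1, -180.7, 287.1]
tool_rot: [0.67, 0.742, -0.001, -0.003]
contact_force: [0.2, 0.1, 0.3]
grip_width: 88.2
time_s: 21.12
tool_pos: [588.1, -255.4, 286.6]
tool_rot: [0.938, 0.346, -0.002, -0.002]
contact_force: [-0.1, -0.3, -0.3]
grip_width: 88.3
time_s: 21.95
tool_pos: [588.7, -255.7, 287.3]
tool_rot: [0.999, -0.052, -0.002, -0.001]
contact_force: [-1.0, -0.1, -0.5]
grip_width: 88.3
[ 0.10940248  0.70054516  0.44368313  1.46366363 -0.32389871  1.05529371
 -1.05238697]
t 22.0 pos [ 588.8 -255.8  287.6] w 88.5
xyz cm now-frame [0.15 0.21 2.76] len 2.8 | rotvec [-0.002  0.004 -0.   ] | xyz in target frame [0.14 0.21 2.76]
```

View pics/w11.png

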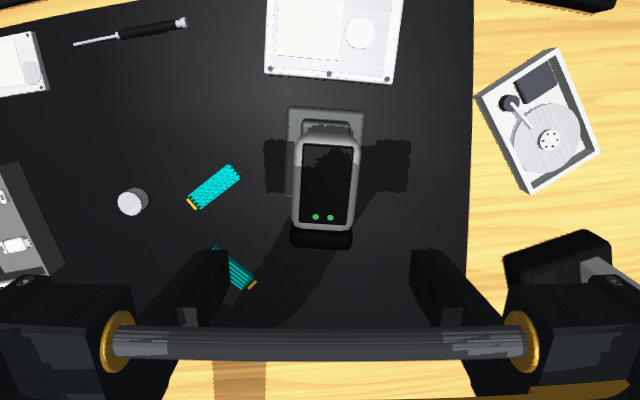

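```bash
python3 - <<'E'
from h import *
im=cv2.imread('pics/w11.png');cv2.imwrite('pics/w11z.png',cv2.resize(im[95:260,250:400],None,fx=4,fy=3.6,interpolation=cv2.INTER_CUBIC))
P=plane('wrist',[(302,145),(354,147),(298,224),(352,226)],173);print(np.round(P,1))
E
```

```text
[[ 628.1 -245.   173. ]
 [ 622.5 -284.7  173. ]
 [ 563.  -233.8  173. ]
 [ 556.6 -278.4  173. ]]
```

View pics/w11z.png

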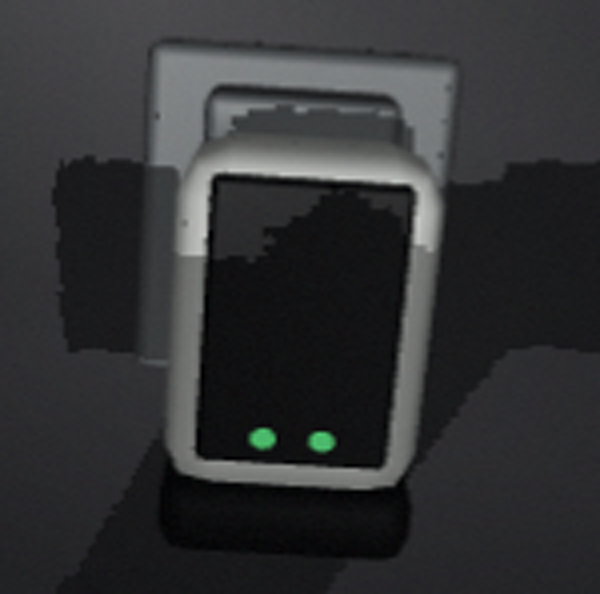

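```bash
python3 - <<'E'
from h import *
f=lambda L:[(250+x/4,95+y/3.6) for x,y in L]
P=plane('wrist',f([(214,176),(413,186),(197,458),(382,468)]),173);print(np.round(P,1),P.mean(0))
d=P[0]-P[2];e=P[1]-P[3];g=P[1]-P[0];k=P[3]-P[2]
print([round(np.degrees(np.arctan2(v[1],v[0])),1) for v in (d,e,g,k)])
E
python3 d.py 590 -258 260 -6
```

```text
[[ 628.9 -246.3  173. ]
 [ 622.8 -284.2  173. ]
 [ 564.5 -235.1  173. ]
 [ 558.1 -273.   173. ]] [ 593.57269473 -259.62462707  173.        ]
[np.float64(-9.9), np.float64(-9.7), np.float64(-99.1), np.float64(-99.6)]
t 22.0 pos [ 588.8 -255.8  287.6] w 88.5
xyz cm now-frame [0.15 0.21 2.76] len 2.8 | rotvec [-0.002  0.004 -0.   ] | xyz in target frame [0.14 0.21 2.76]
```

```bash
python3 -m jog '[{"xyz":[0,0,0],"rot":[0,0,0.063],"fingers":0},{"xyz":[0,0,0],"rot":[0,0,0],"fingers":0},{"xyz":[0,0,0],"rot":[0,0,0],"fingers":0}]';python3 d.py 591 -259 195 -9.6
```

```text
time_s: 22.25
tool_pos: [589.0, -256.0, 287.9]
tool_rot: [0.996, -0.084, -0.002, -0.001]
contact_force: [0.4, 0.3, -0.0]
grip_width: 88.0
t 22.25 pos [ 589.  -256.   287.9] w 88.0
xyz cm now-frame [0.28 0.28 9.29] len 9.3 | rotvec [-0.001  0.004 -0.   ] | xyz in target frame [0.25 0.26 9.29]
```

```bash
python3 -m jog '[{"xyz":[0.25,0.3,2.5],"rot":[0,0,0],"fingers":0},{"xyz":[0,0,3.5],"rot":[0,0,0],"fingers":0},{"xyz":[0,0,3],"rot":[0,0,0],"fingers":0},{"xyz":[0,0,0],"rot":[0,0,0],"fingers":0},{"xyz":[0,0,0],"rot":[0,0,0],"fingers":0},{"xyz":[0,0,0],"rot":[0,0,0],"fingers":0}]';python3 d.py 591 -259 129 -9.6; python3 - <<'E'
from h import *
im=camera('wrist')[:,:,::-1];cv2.imwrite('pics/w12.png',im)
im=camera('side')[:,:,::-1];cv2.imwrite('pics/side12.png',im)
E
```

```text
time_s: 22.75
tool_pos: [591.7, -260.0, 199.7]
tool_rot: [0.996, -0.085, -0.0, -0.0]
contact_force: [-0.2, -0.3, 1.1]
grip_width: 88.3
t 22.75 pos [ 591.7 -260.   199.7] w 88.3
xyz cm now-frame [-0.08 -0.08  7.07] len 7.1 | rotvec [-0.     0.001 -0.002] | xyz in target frame [-0.09 -0.09  7.07]
```

View pics/w12.png

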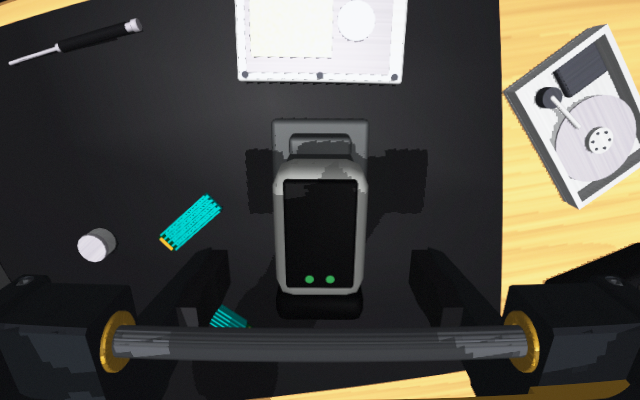

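View pics/side12.png

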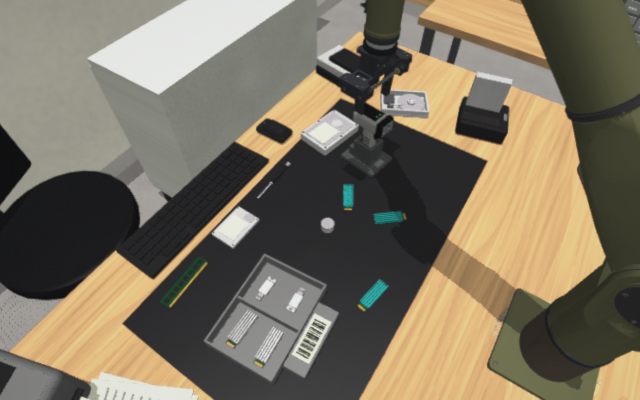

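```bash
python3 - <<'E'
from h import *
s=observe();P=plane('wrist',[(284,180),(358,180),(283,286),(356,288)],173);Rm=R.from_quat(s['tool_rot']).as_matrix()
print(np.round((P-s['tool_pos'])@Rm,1), ((P-s['tool_pos'])@Rm).mean(0))
E
python3 -m jog '[{"xyz":[0,0,3],"rot":[0,0,0],"fingers":0},{"xyz":[0,0,2.5],"rot":[0,0,0],"fingers":0},{"xyz":[0,0,1.5],"rot":[0,0,0],"fingers":0},{"xyz":[0,0,0],"rot":[0,0,0],"fingers":0},{"xyz":[0,0,0],"rot":[0,0,0],"fingers":0},{"xyz":[0,0,0],"rot":[0,0,0],"fingers":0}]';python3 d.py 591 -259 129 -9.6
```

```text
[[ 34.5 -19.9  27.4]
 [ 34.6  19.4  27.4]
 [-30.8 -22.7  27.4]
 [-32.1  20.8  27.4]] [ 1.58217193 -0.62242757 27.42114191]
time_s: 23.35
tool_pos: [591.8, -260.0, 130.1]
tool_rot: [0.996, -0.085, -0.0, 0.0]
contact_force: [-0.1, -0.0, 1.0]
grip_width: 88.0
t 23.35 pos [ 591.8 -260.   130.1] w 88.0
xyz cm now-frame [-0.1  -0.08  0.11] len 0.2 | rotvec [ 0.     0.    -0.002] | xyz in target frame [-0.1  -0.08  0.11]
```

```bash
python3 -m jog '[{"xyz":[0,0,0],"rot":[0,0,0],"fingers":1},{"xyz":[0,0,0],"rot":[0,0,0],"fingers":1},{"xyz":[0,0,0],"rot":[0,0,0],"fingers":1},{"xyz":[0,0,0],"rot":[0,0,0],"fingers":1},{"xyz":[0,0,0],"rot":[0,0,0],"fingers":1},{"xyz":[0,0,0],"rot":[0,0,0],"fingers":1},{"xyz":[0,0,0],"rot":[0,0,0],"fingers":1}]';python3 -m jog '[{"xyz":[0,0,-0.5],"rot":[0,0,0],"fingers":1},{"xyz":[0,0,-1],"rot":[0,0,0],"fingers":1},{"xyz":[0,0,-1.5],"rot":[0,0,0],"fingers":1},{"xyz":[0,0,-2],"rot":[0,0,0],"fingers":1},{"xyz":[0,0,-2],"rot":[0,0,0],"fingers":1},{"xyz":[0,0,-2],"rot":[0,0,0],"fingers":1},{"xyz":[0,0,-2],"rot":[0,0,0],"fingers":1},{"xyz":[0,0,-2],"rot":[0,0,0],"fingers":1}]';python3 d.py 591 -259 270 -9.6; python3 - <<'E'
from h import *
im=camera('wrist')[:,:,::-1];cv2.imwrite('pics/w13.png',im)
im=camera('side')[:,:,::-1];cv2.imwrite('pics/side13.png',im[:300,250:])
E
```

```text
time_s: 23.93
tool_pos: [590.7, -259.0, 128.2]
tool_rot: [0.996, -0.085, -0.002, -0.001]
contact_force: [0.0, 0.2, 2.6]
grip_width: 53.8
time_s: 24.6
tool_pos: [590.7, -259.3, 259.7]
tool_rot: [0.996, -0.085, -0.002, -0.001]
contact_force: [-0.1, 0.2, -1.4]
grip_width: 53.8
t 24.6 pos [ 590.7 -259.3  259.7] w 53.8
xyz cm now-frame [ 0.02 -0.03 -1.03] len 1.0 | rotvec [-0.001  0.004 -0.003] | xyz in target frame [ 0.02 -0.03 -1.03]
```

View pics/w13.png

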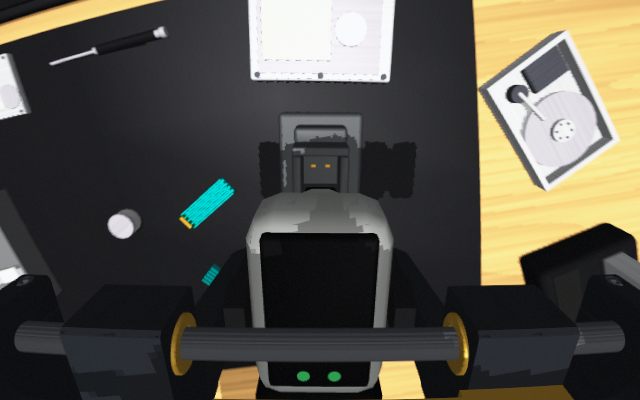

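View pics/side13.png

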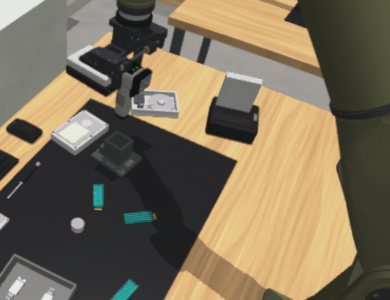

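```bash
python3 d.py 375 216 300 -9.6; python3 -m jog '[{"xyz":[-1,-1.5,-2],"rot":[0,0,0],"fingers":1},{"xyz":[-2.2,-3,-1],"rot":[0,0,0],"fingers":1},{"xyz":[-2.2,-3,-1],"rot":[0,0,0],"fingers":1},{"xyz":[-2.2,-3,0],"rot":[0,0,0],"fingers":1},{"xyz":[-2.2,-3,0],"rot":[0,0,0],"fingers":1},{"xyz":[-2.2,-3,0],"rot":[0,0,0],"fingers":1},{"xyz":[-2.2,-3,0],"rot":[0,0,0],"fingers":1},{"xyz":[-2.2,-3,0],"rot":[0,0,0],"fingers":1},{"xyz":[-2.2,-3,0],"rot":[0,0,0],"fingers":1},{"xyz":[-2.2,-3,0],"rot":[0,0,0],"fingers":1}]'; python3 d.py 375 216 300 210; python3 - <<'E'
from h import *
print(observe()['joint_positions'])
E
```

```text
t 24.7 pos [ 592.7 -260.8  262.2] w 53.9
xyz cm now-frame [-29.51 -43.3   -3.94] len 52.5 | rotvec [ 0.001 -0.004 -0.003] | xyz in target frame [-29.42 -43.38  -3.78]
time_s: 25.53
tool_pos: [432.6, 58.0, 298.6]
tool_rot: [0.996, -0.085, -0.002, -0.001]
contact_force: [1.3, 0.2, -1.4]
grip_width: 53.8
t 25.53 pos [432.6  58.  298.6] w 53.8
xyz cm now-frame [ -8.35 -14.59  -0.09] len 16.8 | rotvec [0.005 0.003 2.448] | xyz in target frame [-2.91 16.56 -0.14]
[-0.60668288  0.40130439  0.5396211   2.03874211 -0.2924721   0.77989466
 -1.63202393]
```

```bash
python3 -m jog '[{"xyz":[0,0,0],"rot":[0,0,-0.12],"fingers":1},{"xyz":[0,0,0],"rot":[0,0,-0.12],"fingers":1},{"xyz":[0,0,0],"rot":[0,0,-0.12],"fingers":1},{"xyz":[0,0,0],"rot":[0,0,-0.12],"fingers":1},{"xyz":[0,0,0],"rot":[0,0,-0.12],"fingers":1},{"xyz":[0,0,0],"rot":[0,0,-0.12],"fingers":1},{"xyz":[0,0,0],"rot":[0,0,-0.12],"fingers":1},{"xyz":[0,0,0],"rot":[0,0,-0.12],"fingers":1},{"xyz":[0,0,0],"rot":[0,0,-0.12],"fingers":1},{"xyz":[0,0,0],"rot":[0,0,-0.12],"fingers":1}]'; python3 -m jog '[{"xyz":[0,0,0],"rot":[0,0,-0.12],"fingers":1},{"xyz":[0,0,0],"rot":[0,0,-0.12],"fingers":1},{"xyz":[0,0,0],"rot":[0,0,-0.12],"fingers":1},{"xyz":[0,0,0],"rot":[0,0,-0.12],"fingers":1},{"xyz":[0,0,0],"rot":[0,0,-0.12],"fingers":1},{"xyz":[0,0,0],"rot":[0,0,-0.12],"fingers":1},{"xyz":[0,0,0],"rot":[0,0,-0.12],"fingers":1},{"xyz":[0,0,0],"rot":[0,0,-0.12],"fingers":1},{"xyz":[0,0,0],"rot":[0,0,-0.12],"fingers":1},{"xyz":[0,0,0],"rot":[0,0,-0.12],"fingers":1}]'; python3 -m jog '[{"xyz":[0,0,0],"rot":[0,0,-0.12],"fingers":1},{"xyz":[0,0,0],"rot":[0,0,-0.12],"fingers":1},{"xyz":[0,0,0],"rot":[0,0,-0.12],"fingers":1},{"xyz":[0,0,0],"rot":[0,0,-0.12],"fingers":1},{"xyz":[0,0,0],"rot":[0,0,-0.12],"fingers":1},{"xyz":[0,0,0],"rot":[0,0,-0.12],"fingers":1},{"xyz":[0,0,0],"rot":[0,0,-0.12],"fingers":1},{"xyz":[0,0,0],"rot":[0,0,-0.12],"fingers":1},{"xyz":[0,0,0],"rot":[0,0,-0.12],"fingers":1},{"xyz":[0,0,0],"rot":[0,0,-0.12],"fingers":1}]'; python3 d.py 375 216 300 210; python3 - <<'E'
from h import *
print(observe()['joint_positions'])
E
```

```text
time_s: 26.37
tool_pos: [433.7, 56.6, 298.5]
tool_rot: [0.869, 0.495, -0.002, -0.002]
contact_force: [1.0, 0.3, -2.0]
grip_width: 53.5
time_s: 27.2
tool_pos: [433.6, 56.5, 298.5]
tool_rot: [0.437, 0.899, -0.0, -0.002]
contact_force: [0.8, -0.7, -2.1]
grip_width: 53.9
time_s: 28.03
tool_pos: [433.6, 56.4, 298.5]
tool_rot: [-0.147, 0.989, 0.001, -0.002]
contact_force: [0.1, 0.7, -1.4]
grip_width: 53.7
t 28.03 pos [433.6  56.4 298.5] w 53.7
xyz cm now-frame [ 0.98 16.97 -0.1 ] len 17.0 | rotvec [ 0.003 -0.004 -0.229] | xyz in target frame [-2.9  16.75 -0.15]
[ 0.11182501  0.38916887 -0.48900249  2.00443433  0.2445236   0.80904926
  1.34819634]
```

```bash
python3 -m jog '[{"xyz":[0,0,0],"rot":[0,0,-0.115],"fingers":1},{"xyz":[0,0,0],"rot":[0,0,-0.115],"fingers":1},{"xyz":[-0.6,3.35,0],"rot":[0,0,0],"fingers":1},{"xyz":[-0.6,3.35,0],"rot":[0,0,0],"fingers":1},{"xyz":[-0.6,3.35,0],"rot":[0,0,0],"fingers":1},{"xyz":[-0.6,3.35,0],"rot":[0,0,0],"fingers":1},{"xyz":[-0.6,3.35,0],"rot":[0,0,0],"fingers":1},{"xyz":[0,0,0],"rot":[0,0,0],"fingers":1}]'; python3 -m jog '[{"xyz":[0,0,0],"rot":[0,0.11,0],"fingers":1},{"xyz":[0,0,0],"rot":[0,0.11,0],"fingers":1},{"xyz":[0,0,0],"rot":[0,0.11,0],"fingers":1},{"xyz":[0,0,0],"rot":[0,0.11,0],"fingers":1},{"xyz":[0,0,0],"rot":[0,0,0],"fingers":1},{"xyz":[0,0,0],"rot":[0,0,0],"fingers":1}]'; cat > f.py <<'E'
from h import *
import sys
def info(phi=None,tilt=50,dist=150,B=np.array([428.5,250,23])):
    s=observe();Rm=R.from_quat(s['tool_rot']).as_matrix();p=s['tool_pos']
    W=p+Rm@[-51,0,-23];l=-Rm[:,0];v=B-W;t=v@l
    print('t',round(s['time_s'],2),'tcp',np.round(p,1),'q',np.round(s['joint_positions'],2),'w',round(s['grip_width'],1))
    print('tilt',np.degrees(np.arcsin(-l[2])).round(1),'az',np.degrees(np.arctan2(l[1],l[0])).round(1),'W',W.round(1),'dist',np.linalg.norm(v).round(1),'miss angle',np.degrees(np.arccos(t/np.linalg.norm(v))).round(1),'roll y.z',Rm[2,1].round(3))
    if t>0: h=W+l*((B[2]-W[2])/l[2]); print('hit-B',(h-B).round(1))
    a,b=np.radians(phi if phi is not None else 30),np.radians(tilt)
    L=np.array([np.cos(b)*np.cos(a),np.cos(b)*np.sin(a),-np.sin(b)])
    x=-L;y=np.array([-np.sin(a),np.cos(a),0.]);y=y if y@Rm[:,1]>0 else -y
    T=np.c_[x,y,np.cross(x,y)]
    tcp=B-dist*L-T@[-51,0,-23]
    print('target tcp',tcp.round(1),'shift now-frame cm',(Rm.T@(tcp-p)/10).round(2),'rotvec',R.from_matrix(Rm.T@T).as_rotvec().round(3),'shift in target frame',(T.T@(tcp-p)/10).round(2))
info(*[float(a) for a in sys.argv[1:]])
E
python3 f.py 30 50 150
```

```text
time_s: 28.7
tool_pos: [374.3, 224.3, 299.9]
tool_rot: [-0.262, 0.965, 0.004, -0.001]
contact_force: [0.5, -0.0, -0.8]
grip_width: 53.7
time_s: 29.2
tool_pos: [377.6, 217.1, 298.0]
tool_rot: [-0.25, 0.943, -0.054, -0.213]
contact_force: [0.5, 1.0, -1.5]
grip_width: 53.3
t 29.2 tcp [377.6 217.1 298. ] q [-0.28  0.63 -0.55  1.67  0.19  1.35  1.2 ] w 53.3
tilt 25.4 az 29.8 W [426.2 244.8 296.9] dist 273.9 miss angle 63.7 roll y.z 0.004
hit-B [498.7 281.6   0. ]
target tcp [301.4 176.6 162.2] shift now-frame cm [ 1.98  0.2  15.97] rotvec [ 0.007  0.43  -0.002] shift in target frame [-4.85  0.3  15.34]
```

```bash
python3 -m jog '[{"xyz":[0,0,0],"rot":[0,0.11,0],"fingers":1},{"xyz":[0,0,0],"rot":[0,0.11,0],"fingers":1},{"xyz":[0,0,0],"rot":[0,0.11,0],"fingers":1},{"xyz":[0,0,0],"rot":[0,0.1,0],"fingers":1},{"xyz":[0,0,0],"rot":[0,0,0],"fingers":1},{"xyz":[0,0,0],"rot":[0,0,0],"fingers":1}]';python3 f.py 30 50 150; python3 - <<'E'
from h import *
cv2.imwrite('pics/side14.png',camera('side')[:,:,::-1])
cv2.imwrite('pics/scene14.png',camera('scene')[:,:,::-1])
E
```

```text
time_s: 29.7
tool_pos: [377.0, 216.8, 298.9]
tool_rot: [-0.233, 0.876, -0.107, -0.408]
contact_force: [0.6, -0.4, -1.7]
grip_width: 53.9
t 29.7 tcp [377.  216.8 298.9] q [-0.34  0.87 -0.5   1.41  0.12  1.79  1.21] w 53.9
tilt 49.9 az 29.9 W [420.8 241.9 274.7] dist 252.0 miss angle 37.7 roll y.z 0.003
hit-B [176.2  97.8   0. ]
target tcp [301.4 176.6 162.2] shift now-frame cm [-4.94  0.21 15.36] rotvec [ 0.006  0.002 -0.001] shift in target frame [-4.97  0.3  15.35]
```

View pics/scene14.png

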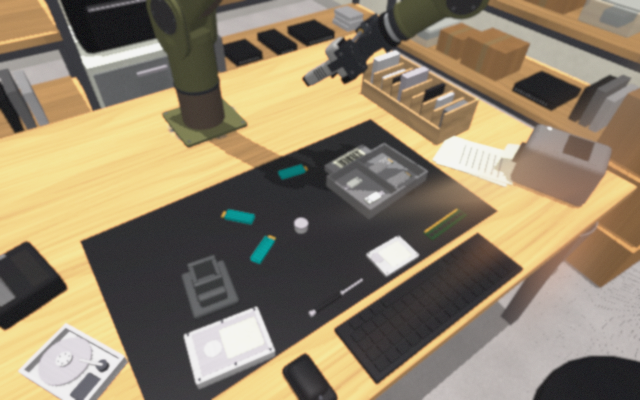

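View pics/side14.png

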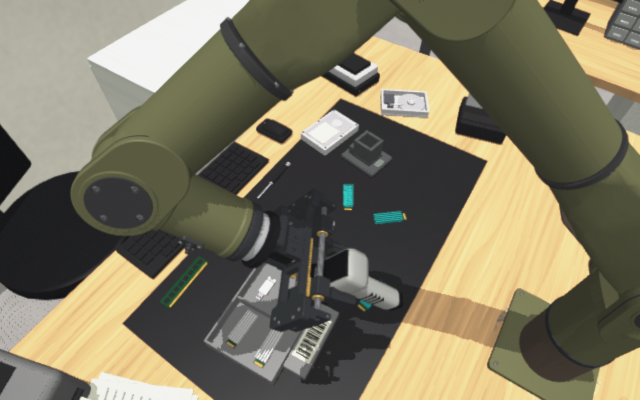

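```bash
python3 -m jog '[{"xyz":[-1,0.05,2.5],"rot":[0,0,0],"fingers":1},{"xyz":[-1,0.05,2.5],"rot":[0,0,0],"fingers":1},{"xyz":[-1,0.05,2.5],"rot":[0,0,0],"fingers":1},{"xyz":[-1,0.05,2.5],"rot":[0,0,0],"fingers":1},{"xyz":[0,0,0],"rot":[0,0,0],"fingers":1},{"xyz":[0,0,0],"rot":[0,0,0],"fingers":1}]';python3 f.py 30 50 150
```

```text
time_s: 30.3
tool_pos: [331.9, 193.5, 206.1]
tool_rot: [-0.233, 0.876, -0.107, -0.408]
contact_force: [0.7, 0.6, -0.8]
grip_width: 54.1
t 30.3 tcp [331.9 193.5 206.1] q [-0.33  0.93 -0.5   1.64  0.16  1.51  1.18] w 54.1
tilt 49.9 az 29.9 W [375.7 218.6 181.9] dist 170.4 miss angle 19.0 roll y.z 0.003
hit-B [63.2 35.4  0. ]
target tcp [301.4 176.6 162.2] shift now-frame cm [-1.11  0.03  5.5 ] rotvec [ 0.006  0.002 -0.001] shift in target frame [-1.12  0.06  5.5 ]
```

```bash
python3 -m jog '[{"xyz":[-0.5,0,2],"rot":[0,0,0],"fingers":1},{"xyz":[-0.4,0,2],"rot":[0,0,0],"fingers":1},{"xyz":[-0.2,0,1.3],"rot":[0,0,0],"fingers":1},{"xyz":[0,0,0],"rot":[0,0.01,0],"fingers":1},{"xyz":[0,0,0],"rot":[0,0,0],"fingers":1},{"xyz":[0,0,0],"rot":[0,0,0],"fingers":1}]';python3 f.py 30 50 150;python3 - <<'E'
from h import *
cv2.imwrite('pics/side15.png',camera('side')[:,:,::-1])
cv2.imwrite('pics/scene15.png',camera('scene')[:,:,::-1])
cv2.imwrite('pics/w15.png',camera('wrist')[:,:,::-1])
E
```

```text
time_s: 30.8
tool_pos: [304.5, 178.7, 163.1]
tool_rot: [-0.232, 0.875, -0.107, -0.411]
contact_force: [0.5, 0.4, -1.5]
grip_width: 53.9
t 30.8 tcp [304.5 178.7 163.1] q [-0.33  0.97 -0.49  1.74  0.18  1.38  1.16] w 53.9
tilt 50.3 az 29.9 W [348.1 203.7 138.5] dist 148.2 miss angle 0.9 roll y.z 0.004
hit-B [ 2.8  1.5 -0. ]
target tcp [301.4 176.6 162.2] shift now-frame cm [ 0.17 -0.03  0.35] rotvec [ 0.007 -0.005 -0.001] shift in target frame [ 0.17 -0.03  0.34]
```

View pics/scene15.png

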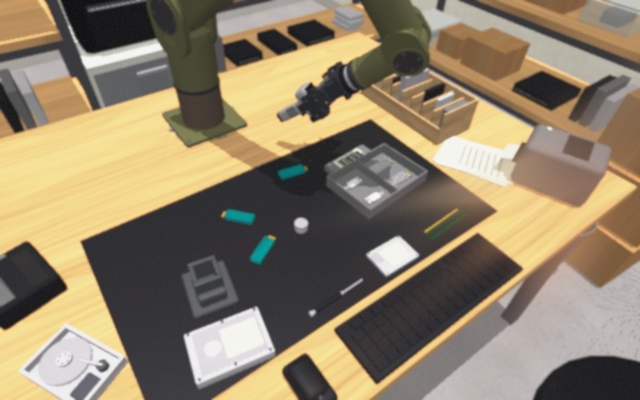

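View pics/side15.png

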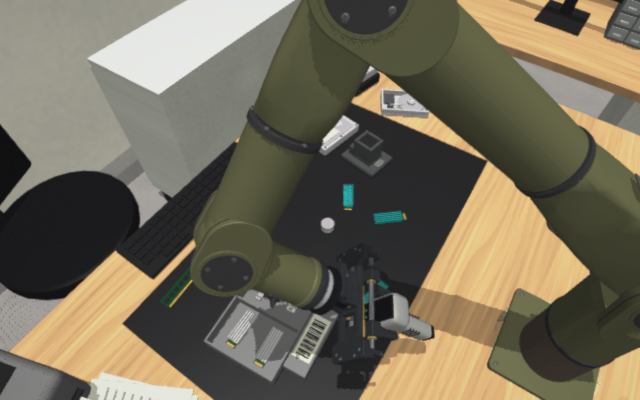

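View pics/w15.png

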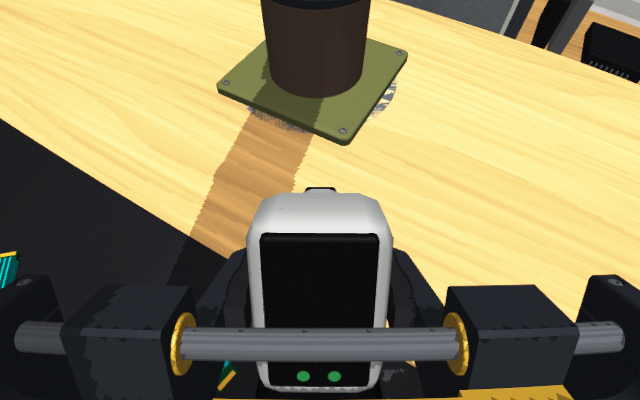

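```bash
python3 -m jog '[{"xyz":[0.1,0,0.35],"rot":[0.006,0,0],"fingers":1},{"xyz":[0,0,0],"rot":[0,0,0],"fingers":1},{"xyz":[0,0,0],"rot":[0,0,0],"fingers":1},{"xyz":[0,0,0],"rot":[0,0,0],"fingers":1},{"xyz":[0,0,0],"rot":[0,0,0],"fingers":1},{"xyz":[0,0,0],"rot":[0,0,0],"fingers":1},{"xyz":[0,0,0],"rot":[0,0,0],"fingers":1},{"xyz":[0,0,0],"rot":[0,0,0],"fingers":1},{"xyz":[0,0,0],"rot":[0,0,0],"fingers":1},{"xyz":[0,0,0],"rot":[0,0,0],"fingers":1}]';python3 f.py 30 50 150;python3 - <<'E'
from h import *
print(np.abs(observe()['qd']).max())
im=camera('side')[:,:,::-1];cv2.imwrite('pics/side16.png',cv2.resize(im[230:400,180:450],None,fx=2.9,fy=2.9,interpolation=cv2.INTER_CUBIC))
E
```

```text
time_s: 31.78
tool_pos: [300.0, 175.8, 160.7]
tool_rot: [-0.234, 0.874, -0.111, -0.412]
contact_force: [0.4, -0.7, -2.5]
grip_width: 54.1
t 31.78 tcp [300.  175.8 160.7] q [-0.33  0.98 -0.49  1.76  0.18  1.36  1.16] w 54.1
tilt 50.5 az 29.9 W [343.5 200.8 135.9] dist 149.7 miss angle 1.6 roll y.z -0.001
hit-B [-4.5 -2.8 -0. ]
target tcp [301.4 176.6 162.2] shift now-frame cm [ 0.02  0.   -0.22] rotvec [ 0.    -0.009 -0.001] shift in target frame [ 0.02  0.   -0.22]
0.0015220788673774449
```

View pics/side16.png

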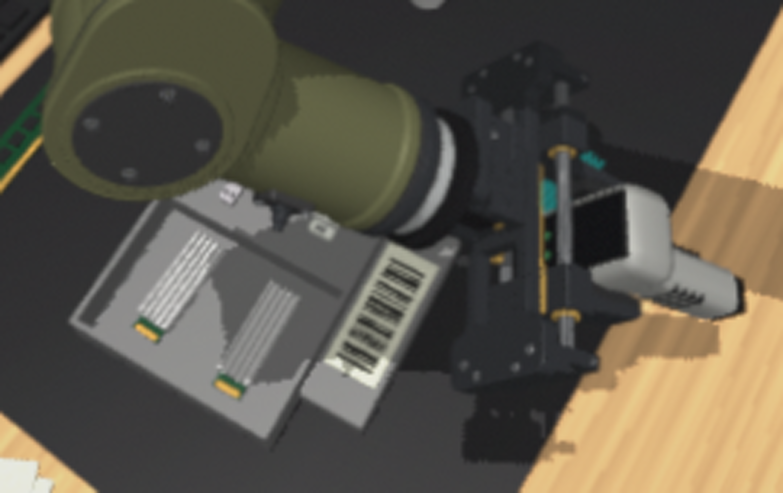

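```bash
python3 -m jog '[{"xyz":[0,0,-0.2],"rot":[0,0,0],"fingers":1},{"xyz":[0,0,0],"rot":[0,0,0],"fingers":1},{"xyz":[0,0,0],"rot":[0,0,0],"fingers":1},{"xyz":[0,0,0],"rot":[0,0,0],"fingers":1},{"xyz":[0,0,0],"rot":[0,0,0],"fingers":1},{"xyz":[0,0,0],"rot":[0,0,0],"fingers":1},{"xyz":[0,0,0],"rot":[0,0,0],"fingers":1},{"xyz":[0,0,0],"rot":[0,0,0],"fingers":1},{"xyz":[0,0,0],"rot":[0,0,0],"fingers":1},{"xyz":[0,0,0],"rot":[0,0,0],"fingers":1}]';python3 f.py 30 50 150; python3 -c "
from bench import *
print(sign_off())"
```

```text
time_s: 32.67
tool_pos: [301.3, 176.5, 161.9]
tool_rot: [-0.234, 0.874, -0.111, -0.412]
contact_force: [0.1, -0.9, -1.6]
grip_width: 54.2
t 32.67 tcp [301.3 176.5 161.9] q [-0.33  0.98 -0.49  1.75  0.18  1.37  1.16] w 54.2
tilt 50.5 az 29.9 W [344.8 201.6 137.2] dist 149.6 miss angle 0.8 roll y.z -0.001
hit-B [-2.2 -1.5 -0. ]
target tcp [301.4 176.6 162.2] shift now-frame cm [ 0.02  0.   -0.02] rotvec [-0.    -0.009 -0.001] shift in target frame [ 0.02  0.   -0.02]
the job is handed in; nothing more can be done
None
```

I laid both loose sticks in the tray and handed the job in at 32.7 s, holding the scanner aimed at the bar code.

- **Sticks:** The solid-state drive is in the left (+y) compartment and the USB stick in the right one. Each lies flat beside the one of its own kind. Camera pictures after each release showed this. Nothing else on the bench looked moved in the later pictures, though I checked that by eye only.
- **Scanner:** I lifted it straight up out of the cradle, turned it to look away from the robot, and tipped it down. The last check gave a tilt of 50.5° and a window-to-bar-code distance of about 150 mm. The aim passes about 3 mm from the middle of the bar code, worked out from the wrist pose and the grip.
- **Holding still:** Joint speeds were near zero just before the final 2 mm nudge. The arm then rested about 0.75 s before hand-in. The force reading was about 2 N, little more than the scanner's weight, and no contact showed in the pictures.

**Slips on the way:** I first carried the solid-state drive in with the wrist turned to a joint limit, so I lifted it again and turned it half round. I also typed one sideways nudge with the wrong sign above the USB stick and corrected it before gripping. Neither touched anything. The cameras disagreed by up to about 5 mm on the tray and bar code position, so I used a value between their readings.

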